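# Lower a batch of housings on the bench lift and zero its height dial

## Robot

A 6-joint arm with a two-finger parallel gripper is mounted at the origin on the work surface. World frame = base frame: x ahead of the robot, y to its left, z up, the work surface at z = 0. Lengths are in mm, angles in rad, forces in N, time in s.
With the tool pointing down it reaches from about 300 to 850 mm from the base axis. Payload 4.2 kg.
Tool frame: the origin (TCP) lies at the very end of the fingers, on their centre line; the grasp point (between the pads) lies 19 mm behind it; y points along the fingers, z is the direction in which the jaws open and shut, and the axes are right-handed (so a half turn about y gives the same grasp; the last joint's range is limited). The gripper opens to 91 mm and grips with 3 to 60 N. Pads are 32 mm wide; open, the fingers measure 118 mm over their backs; the gripper's body (76 mm by 178 mm) begins 60 mm behind the grasp point.
Start: joints at [-1.319, 0.32, 1.565, -0, 1.257, -0.02], TCP at [154.37, -553.907, 213.976] pointing down, gripper open.
Joint ranges: [-3.11, 3.11], [-0.84, 2.01], [0.21, 2.61], [-1.34, 4.49], [0.05, 2.63], [-2.56, 2.56]. Speed limits (rad/s): [2.57, 2.57, 3.14, 3.14, 3.14, 3.14].

## Interface

Orientations are given as a unit quaternion [x, y, z, w].
In Python, from station import env gives the robot as it stands.
- The arm moves only by the tool apply_moves, never from a script. Its argument "moves" is a list of rows, each an object with "twist": the turn, a rotation vector about the tool's x, y, z in degrees, a list of three; "slide": the shift along the tool's x, y, z in m, a list of three; "claw": the finger opening in m, from 0 to 0.0912. A call has 1 to 20 rows; each row is the pose to reach, as a shift and turn from the pose measured when the call began, along the tool's axes at that moment; what a row does not reach only later rows make up. A row lasts 1/12 s, in which the tool goes at most 41.7 mm and 7.16 degrees, less where a joint would pass 70% of its speed; a pose out of reach is approached as far as the arm can. A call with a gripper value outside its range is refused whole. The fingers move at their own pace and stop on an object; "squeeze" is the grip in N (left out, the last holds). Time passes only in rows, so rows that repeat a pose let the fingers close. It gives the time, the measured TCP pose, the force and the opening at its end, in the units of the state.
- env.sense(): the state, without advancing time (a new reading comes with each control period).
- env.snapshot(name): name is "scene" or "top"; returns the picture (480x640x3 uint8, red, green, blue); there is no depth.
- env.calibration(name): a dict with "K" (3x3 intrinsics, pixels), "rvec" (rotation vector, rad) and "tvec" (3), from world to camera coordinates, as OpenCV has them. Camera axes: x right, y down, z forward; pixel columns grow to the right and rows downward; lengths in mm; the calibration is good to about 2 mm. A picture is of the moment at which its call begins. calibration takes no time and is no camera call.
- env.sign_off(): hands the job in, once; it reports no verdict.
The state is a dict: "time_s": time; "joints": joint angles; "joint_vel": joint speeds; "joint_efforts": joint torques, N m; "eef_pos": TCP position; "ee_rot": TCP orientation; "wrist_force": force on the tool from outside, world axes, zero at the start; "torque": the same for the moment, N m; "opening": finger opening in mm.
Only numpy, scipy, OpenCV 4.12 (cv2) and the standard library are available. Lean on these libraries where they do the work, as an engineer would, in place of code of your own. Each camera call takes 0.05 s, during which the arm holds its last target.

## Task

Take the steel gauge cylinder with the orange band off the raised tray of the blue bench lift, stand it on its round green mat, and stand every dark housing that waits on the cardboard sheet upright on the tray instead. When all of them are on it, crack the red release valve open counter-clockwise, only about a sixth of a turn, so that the loaded tray sinks slowly, not in a rush, all the way to the bottom, then shut the valve fully again. With the tray down, turn the bezel of the height dial until its red zero mark lines up with the black pointer, and leave the other things on the table where they are.

Things in the scene. Friction and masses are not known exactly. Their poses are not given: they have to be found in the camera images.
- housing1: dark grey metal canister housing standing upright, round: straight body 60 mm in diameter and 70 mm high, above it a cone narrowing to 46 mm at the top, 83 mm high in all; about 0.18 kg. Origin: centre of its underside; z up its axis. Starts on the 5 mm thick cardboard sheet; may be absent (None).
- housing2: dark grey metal canister housing standing upright, round: straight body 60 mm in diameter and 70 mm high, above it a cone narrowing to 46 mm at the top, 83 mm high in all; about 0.18 kg. Origin: centre of its underside; z up its axis. Starts on the 5 mm thick cardboard sheet; may be absent (None).
- housing3: dark grey metal canister housing standing upright, round: straight body 60 mm in diameter and 70 mm high, above it a cone narrowing to 46 mm at the top, 83 mm high in all; about 0.18 kg. Origin: centre of its underside; z up its axis. Starts on the 5 mm thick cardboard sheet; may be absent (None).
- housing4: dark grey metal canister housing standing upright, round: straight body 60 mm in diameter and 70 mm high, above it a cone narrowing to 46 mm at the top, 83 mm high in all; about 0.18 kg. Origin: centre of its underside; z up its axis. Starts on the 5 mm thick cardboard sheet; may be absent (None).
- housing5: dark grey metal canister housing standing upright, round: straight body 60 mm in diameter and 70 mm high, above it a cone narrowing to 46 mm at the top, 83 mm high in all; about 0.18 kg. Origin: centre of its underside; z up its axis. Starts on the 5 mm thick cardboard sheet; may be absent (None).
- gauge: steel setting gauge, a plain cylinder 50 mm in diameter and 85 mm high with an orange band, standing on the tray at the start; 0.3 kg. Origin: centre of its underside; z up its axis.
- mat: fixed round green mat on the cardboard sheet, 76 mm in diameter, 3 mm thick (its top is 8 mm above the table), where the gauge is to stand. Origin: centre of its underside.
- tray_floor (a point): centre of the lift tray's floor, on its upper face, 150 mm above the table while raised and 80 mm when fully down. The tray is 228 mm square, its yellow rim 6 mm wide and 15 mm high (216 mm square inside), its floor white; x and y of this frame run along its sides and are the lift's. Five housings fit: four at x, y = +-68 mm and one in the middle. It bears a push of some 10 N while the valve is shut.
- tray (a joint): how far the tray has sunk, m: 0 raised (start), 0.07 fully down on its stop. It cannot be raised again.
- valve_grip (a point): middle of the red bar handle of the release valve, on its upright axis, 112 mm above the table, 60 mm towards the robot side (-x) and 235 mm to the +y side of the tray's centre in the lift's frame. The bar is 64 mm long, 14 mm thick and 32 mm high (top at 128 mm); it runs along this frame's x axis; brass stub below, the blue block's top is at 70 mm. Pinch it across its 14 mm thickness from above.
- valve (a joint): release valve angle, rad: 0 shut (start, handle along the lift's y), grows counter-clockwise from above, stop at 2.6. Stiff turning (0.2 N m), stays where left. The loaded tray holds below 0.4 and begins to sink somewhere between 0.5 and 1.1, sooner with more load; faster the wider it is: about 5 to 45 mm/s at 1.1, over 60 mm/s (too fast) from 1.35 at full load. Shutting the valve stops the tray.
- bezel_grip (a point): on the upright axis of the height dial, 96 mm above the table, 75 mm to +x and 235 mm to +y of the tray's centre in the lift's frame. The bezel is a knurled dark ring 66 mm in diameter, its side from 84 to 104 mm above the table with a seen-only lip to 109 mm, white face inside; blue block's top at 70 mm. Grip it across its diameter from above, in any direction.
- bezel (a joint): bezel angle, rad, counter-clockwise positive seen from above; the white face and the red zero mark turn with it; 0 has the zero mark pointing to the lift's -x. Range -2.6 to 2.6; starts between 0.5 and 1.5. Light friction (0.06 N m), stays where left.
- zero_mark (a point): the red zero mark on the dial's face, 24 mm from the dial's axis; turns with the bezel.
- pointer_tip (a point): a point on the black pointer, 24 mm from the dial's axis. The pointer is geared to the tray (60 rad per metre, counter-clockwise as it sinks): it points to the lift's -x when the tray is fully down. The bezel does not move it. Zeroed when this and zero_mark coincide seen from above.
- ink_can: bystander, to be left where it is: can 72 mm in diameter, 90 mm high; origin at the centre of its underside.
- tape_roll: bystander, to be left where it is: orange roll 90 mm in diameter, 45 mm high, lying flat; origin at the centre of its underside.
- sanding_block: bystander, to be left where it is: cork block 60 x 100 x 30 mm; origin at the centre of its underside.
- cap: bystander, to be left where it is: orange disc 36 mm in diameter, 22 mm high, lying among the housings on the sheet; origin at the centre of its underside.
- thinner: bystander, to be left where it is: white bottle 72 mm in diameter, 190 mm high; origin at the centre of its underside.
- cup: bystander, to be left where it is: grey open cup 80 mm in diameter, 90 mm high; origin at the centre of its underside.
There are look-alikes about, which are no part of the job. Leave any turquoise look-alike of the housing3 alone. Leave any yellow look-alike of the housing2 alone.

How it is judged (in metres and radians):
On the way, in this order (a step that is already met when the one before it is completed fails the run):
1. the gauge stands on its mat and every housing stands upright inside the rim of the tray, which is still up (sunk less than 30 mm) (x of housing1 in the frame of tray_floor between -0.09 and 0.09 m and y of housing1 in the frame of tray_floor between -0.09 and 0.09 m and z of housing1 in the frame of tray_floor between -0.006 and 0.007 m and angle between each of housing1, housing2, housing3, housing4, housing5, gauge's own z axis and vertical below 0.12 rad and x of housing2 in the frame of tray_floor between -0.09 and 0.09 m and y of housing2 in the frame of tray_floor between -0.09 and 0.09 m and z of housing2 in the frame of tray_floor between -0.006 and 0.007 m and x of housing3 in the frame of tray_floor between -0.09 and 0.09 m and y of housing3 in the frame of tray_floor between -0.09 and 0.09 m and z of housing3 in the frame of tray_floor between -0.006 and 0.007 m and x of housing4 in the frame of tray_floor between -0.09 and 0.09 m and y of housing4 in the frame of tray_floor between -0.09 and 0.09 m and z of housing4 in the frame of tray_floor between -0.006 and 0.007 m and x of housing5 in the frame of tray_floor between -0.09 and 0.09 m and y of housing5 in the frame of tray_floor between -0.09 and 0.09 m and z of housing5 in the frame of tray_floor between -0.006 and 0.007 m and horizontal distance between gauge and mat below 0.022 m and z of gauge in the frame of mat between -0.002 and 0.009 m and value of joint tray below 0.03 m), for 0.3 s.
2. the valve is open and the tray has sunk all the way down with the housings standing on it, the gauge still on its mat (x of housing1 in the frame of tray_floor between -0.09 and 0.09 m and y of housing1 in the frame of tray_floor between -0.09 and 0.09 m and z of housing1 in the frame of tray_floor between -0.006 and 0.007 m and angle between each of housing1, housing2, housing3, housing4, housing5, gauge's own z axis and vertical below 0.12 rad and x of housing2 in the frame of tray_floor between -0.09 and 0.09 m and y of housing2 in the frame of tray_floor between -0.09 and 0.09 m and z of housing2 in the frame of tray_floor between -0.006 and 0.007 m and x of housing3 in the frame of tray_floor between -0.09 and 0.09 m and y of housing3 in the frame of tray_floor between -0.09 and 0.09 m and z of housing3 in the frame of tray_floor between -0.006 and 0.007 m and x of housing4 in the frame of tray_floor between -0.09 and 0.09 m and y of housing4 in the frame of tray_floor between -0.09 and 0.09 m and z of housing4 in the frame of tray_floor between -0.006 and 0.007 m and x of housing5 in the frame of tray_floor between -0.09 and 0.09 m and y of housing5 in the frame of tray_floor between -0.09 and 0.09 m and z of housing5 in the frame of tray_floor between -0.006 and 0.007 m and horizontal distance between gauge and mat below 0.022 m and z of gauge in the frame of mat between -0.002 and 0.009 m and value of joint tray above 0.066 m and value of joint valve above 0.3 rad), for 0.1 s.
At the end, for the whole second after the job is handed in: gauge upright on the mat (centres within 22 mm); every housing upright (within 7 degrees), at rest on the tray floor inside the rim; tray within 4 mm of its bottom stop; valve shut (within 0.12 rad); zero mark within 4 mm of the pointer (about 9 degrees) (x of housing1 in the frame of tray_floor between -0.09 and 0.09 m and y of housing1 in the frame of tray_floor between -0.09 and 0.09 m and z of housing1 in the frame of tray_floor between -0.006 and 0.007 m and angle between each of housing1, housing2, housing3, housing4, housing5, gauge's own z axis and vertical below 0.12 rad and x of housing2 in the frame of tray_floor between -0.09 and 0.09 m and y of housing2 in the frame of tray_floor between -0.09 and 0.09 m and z of housing2 in the frame of tray_floor between -0.006 and 0.007 m and x of housing3 in the frame of tray_floor between -0.09 and 0.09 m and y of housing3 in the frame of tray_floor between -0.09 and 0.09 m and z of housing3 in the frame of tray_floor between -0.006 and 0.007 m and x of housing4 in the frame of tray_floor between -0.09 and 0.09 m and y of housing4 in the frame of tray_floor between -0.09 and 0.09 m and z of housing4 in the frame of tray_floor between -0.006 and 0.007 m and x of housing5 in the frame of tray_floor between -0.09 and 0.09 m and y of housing5 in the frame of tray_floor between -0.09 and 0.09 m and z of housing5 in the frame of tray_floor between -0.006 and 0.007 m and horizontal distance between gauge and mat below 0.022 m and z of gauge in the frame of mat between -0.002 and 0.009 m and value of joint tray above 0.066 m and value of joint valve below 0.12 rad and horizontal distance between zero_mark and pointer_tip below 0.004 m and linear speed of each of housing1, housing2, housing3, housing4, housing5, gauge below 0.02 m/s); the robot touches nothing.
It fails at once if the tray drops faster than 60 mm/s (velocity of joint tray above 0.06 m/s).
It fails at once if a bystander is pushed more than 6 cm from its place (distance of any of ink_can, tape_roll, sanding_block, cap, thinner, cup from where it was at the start of the episode above 0.06 m).
It fails at once if a tall bystander is knocked over (angle between any of ink_can, thinner, cup's own z axis and vertical above 0.7 rad).
Of housing1, housing2, housing3, housing4, housing5 only 3 to 5 are there at a start; the rules pass over those that are not, and their reading is None.
At some moment in a run one of housing1, housing2, housing3, housing4, housing5 may be knocked a few centimetres aside while the robot is not near it.
It also fails if it takes over 210 s, if anything falls off the work surface, if the arm or the gripper's body presses on something with over 40 N, if the wrist force passes 120 N, or if a joint passes its speed limit or range.

## Working session

There is one attempt and no reset: what is moved stays moved. The work goes in short steps, Python scripts to look and compute and a tool call to move; the robot and the scene stay as the last step left them, time stands still between calls to the robot, and variables do not carry over. Pictures are saved under pics/ and viewed, and the job is handed in when it is done.

Besides the shell and the picture viewer there is one more tool, called after "Call:" as name(argument=value, ...), one argument or row to a line, values as JSON. apply_moves: Moves the arm, as the interface text tells. Its arguments: {"type":"object","properties":{"moves":{"type":"array","items":{"type":"object","properties":{"twist":{"type":"array","items":{"type":"number"}},"slide":{"type":"array","items":{"type":"number"}},"claw":{"type":"number"}}}},"squeeze":{"type":"number"}},"required":["moves"]}

```bash
ls; mkdir -p pics
python3 - <<'E'
from station import env
import cv2
print(env.sense())
for n in("scene","top"):
    im=env.snapshot(n); cv2.imwrite(f"pics/{n}0.png",im[:,:,::-1]); print(env.calibration(n))
E
```

```text
pics
{'time_s': 0.0, 'joints': array([-1.31902191e+00,  3.20324857e-01,  1.56567503e+00,  6.68969238e-06,
        1.25737797e+00, -1.99912233e-02]), 'joint_vel': array([ 0.00118914,  0.00037825, -0.00024998,  0.00183007,  0.00089953,
       -0.00180839]), 'joint_efforts': array([ 9.80095174e-04, -4.12470317e+01, -2.31970650e+01,  7.26644299e-02,
        4.53802804e-02, -1.23509567e-04]), 'eef_pos': array([ 154.23247489, -553.41249386,  213.10289648]), 'ee_rot': array([-0.09585824,  0.70121577, -0.69996139,  0.09571674]), 'wrist_force': array([ 0.12516915, -0.02558069, -0.10134849]), 'torque': array([-0.01923424,  0.01996643, -0.08104956]), 'opening': 91.29461570709165}
{'K': array([[457.3971856 ,   0.        , 320.84562148],
       [  0.        , 457.3971856 , 242.60080685],
       [  0.        ,   0.        ,   1.        ]]), 'rvec': array([ 1.70225174,  1.59347276, -0.81364725]), 'tvec': array([ -49.11983868, -198.23463359, 1617.54130946])}
{'K': array([[625.00775066,   0.        , 336.76303298],
       [  0.        , 625.00775066, 243.82595742],
       [  0.        ,   0.        ,   1.        ]]), 'rvec': array([ 2.16381231, -2.17473597,  0.14036521]), 'tvec': array([   3.20151612,  515.27382192, 1719.0793952 ])}
```

View pics/scene0.png

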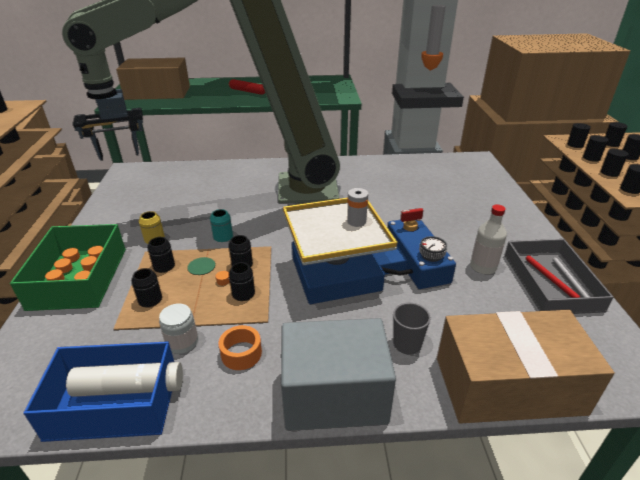

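View pics/top0.png

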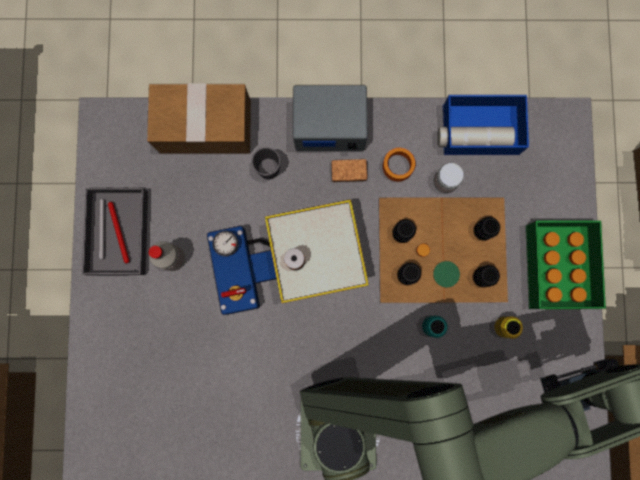

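The scene view shows four dark housings on the sheet, the gauge on the tray, and yellow and teal look-alikes off the sheet. The top view has the housings at about (404,230), (488,228), (409,272) and (487,275), and the mat at (446,274). I'll measure these from enlarged crops.

```bash
cat > h.py <<'E'
import numpy as np, cv2
from station import env
C={n:env.calibration(n) for n in("scene","top")}
def P(n):
    c=C[n]; R=cv2.Rodrigues(np.array(c["rvec"],float))[0]; return np.array(c["K"]),R,np.array(c["tvec"],float).reshape(3)
def proj(n,X):
    K,R,t=P(n); return cv2.projectPoints(np.array(X,float).reshape(-1,1,3),cv2.Rodrigues(R)[0],t,K,None)[0].reshape(-1,2)
def onz(n,uv,z):
    K,R,t=P(n); d=R.T@np.linalg.inv(K)@np.array([uv[0],uv[1],1.]); o=-R.T@t
    return o+d*(z-o[2])/d[2]
def tri(us,ut):
    M=[]
    for n in("scene","top"):
        K,R,t=P(n); M.append(K@np.c_[R,t])
    X=cv2.triangulatePoints(M[0],M[1],np.array(us,float).reshape(2,1),np.array(ut,float).reshape(2,1)).ravel(); return X[:3]/X[3]
def crop(src,x,y,w,h,s,out,grid=True):
    im=cv2.imread(src)[y:y+h,x:x+w]; im=cv2.resize(im,None,fx=s,fy=s,interpolation=cv2.INTER_CUBIC)
    if grid:
        for gx in range((x+9)//10*10,x+w,10):
            cv2.line(im,((gx-x)*s,0),((gx-x)*s,6 if gx%50 else 14),(255,0,255),1)
            if gx%20==0: cv2.putText(im,str(gx),((gx-x)*s,20),0,.35,(255,0,255),1)
        for gy in range((y+9)//10*10,y+h,10):
            cv2.line(im,(0,(gy-y)*s),(6,(gy-y)*s),(255,0,255),1)
            if gy%20==0: cv2.putText(im,str(gy),(8,(gy-y)*s+4),0,.35,(255,0,255),1)
    cv2.imwrite(out,im)
E
python3 - <<'E'
from h import *
crop("pics/top0.png",200,190,180,130,4,"pics/c1.png")
crop("pics/top0.png",370,190,150,120,5,"pics/c2.png")
crop("pics/scene0.png",110,190,180,140,4,"pics/c3.png")
crop("pics/scene0.png",280,180,190,125,4,"pics/c4.png")
E
```

```text
(no output)
```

View pics/c1.png

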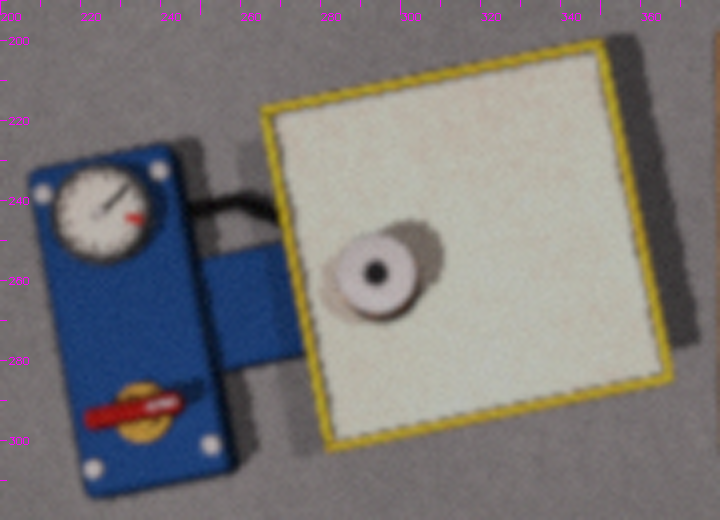

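View pics/c2.png

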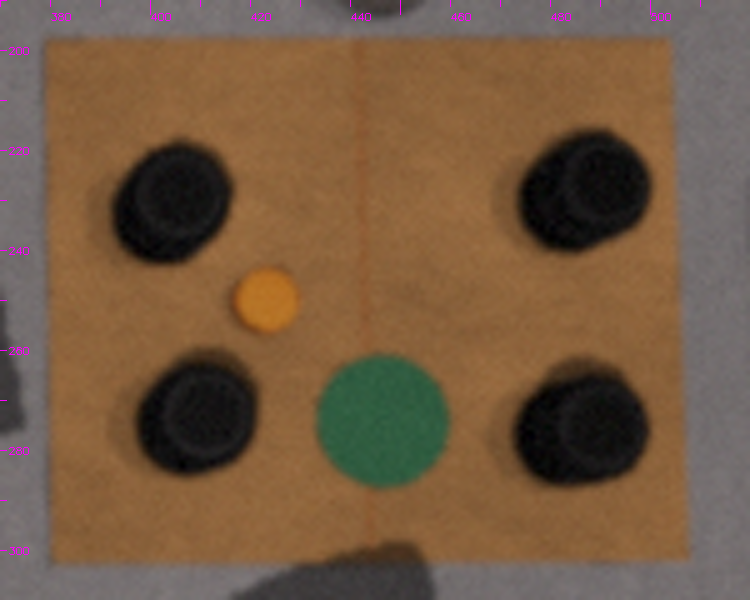

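View pics/c3.png

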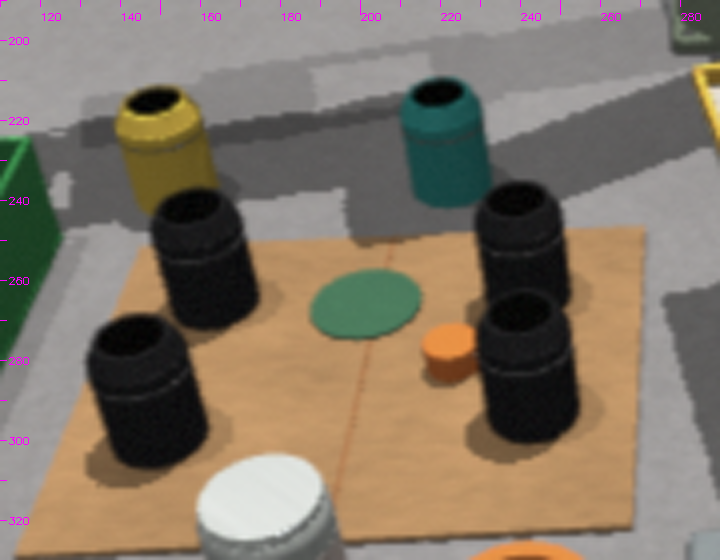

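View pics/c4.png

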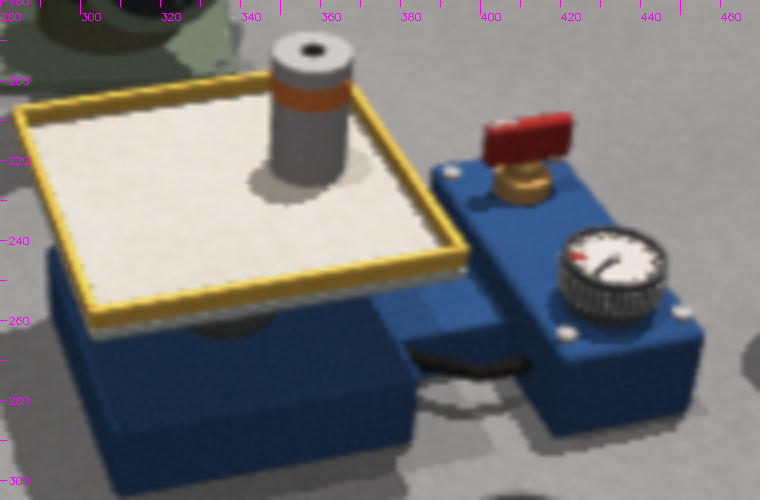

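Run:
```python
from h import *
np.set_printoptions(precision=1,suppress=True)
pts={'A':((240.75,267.0),(406.2,228.2),88),'B':((144,273.5),(491,227),88),'C':((239.5,239.5),(411.5,273),88),'D':((159.3,241.2),(490,275.8),88),
'mat':((201.2,265.6),(446.2,274),8),'gauge':((358,192.2),(293.8,258.3),235),
'valvebar':((412,210),(233.4,292.3),128),'dial':((433.0,244.3),(225.3,243),104),
'cornL':((303.5,257),(350.6,200.3),165),'cornLb':((284,207.3),(367.6,285.4),165),'cornRf':((396.6,241.3),(265.9,216.8),165),'cornRb':((368,198.6),(282,302.3),165)}
for k,(s,t,z) in pts.items():
    X=tri(s,t); print(k,X,'ztop',onz('top',t,z)[:2],'zscene',onz('scene',s,z)[:2], 'rep',proj('scene',X)-s)
o=np.array([onz('top',t,165)[:2] for t in [pts[k][1] for k in('cornL','cornLb','cornRb','cornRf')]])
print(o, o.mean(0), [np.linalg.norm(o[i]-o[i-1]) for i in range(4)])
```

```text
A [ 550.  -184.9   90.7] ztop [ 550.5 -187.4] zscene [ 547.1 -181.5] rep [[-1.6 -0.1]]
B [ 552.7 -416.8   85.9] ztop [ 552.9 -418.6] zscene [ 556.1 -411.2] rep [[-1.8 -0.2]]
C [ 428.6 -197.6   86.6] ztop [ 428.6 -199.4] zscene [ 431.  -193.6] rep [[-1.4 -0.1]]
D [ 419.7 -409.6   85.4] ztop [ 420.  -411.4] zscene [ 424.3 -403.7] rep [[-1.7 -0.1]]
mat [ 430.7 -308.     5.6] ztop [ 430.7 -308.3] zscene [ 434.  -305.7] rep [[-0.5 -0. ]]
gauge [456.5 110.2 233.5] ztop [456.3 109.5] zscene [459.1 111.1] rep [[-0.5  0. ]]
valvebar [378.  273.7 126.3] ztop [377.8 272.6] zscene [380.7 274.5] rep [[-0.6  0. ]]
dial [510.2 300.  105.3] ztop [510.2 299.5] zscene [508.4 302.1] rep [[-0.6  0. ]]
cornL [614.  -32.3 162.9] ztop [613.5 -34. ] zscene [616.9 -28.9] rep [[-1.5 -0. ]]
cornLb [392.5 -74.9 158.9] ztop [392.2 -75.7] zscene [402.7 -72.4] rep [[-0.8 -0. ]]
cornRf [571.3 187.3 164.4] ztop [570.9 185.7] zscene [572.1 190.2] rep [[-1.3  0. ]]
cornRb [351.3 148.4 151.7] ztop [350.3 143.1] zscene [373.9 152.3] rep [[-2.9  0. ]]
[[613.5 -34. ]
 [392.2 -75.7]
 [350.3 143.1]
 [570.9 185.7]] [481.7  54.8] [np.float64(223.77360894425894), np.float64(225.24642169594483), np.float64(222.82664932339446), np.float64(224.6781067132262)]
```

```bash
cat >> h.py <<'E'
from scipy.spatial.transform import Rotation as Ro
np.set_printoptions(precision=2,suppress=True)
def goto(x,y,z,jaw=None,o=None):
    """jaw: world direction angle deg of jaw (mod 180); prints slide (m) & twist (deg) from present pose; tool levelled"""
    s=env.sense() if o is None else o
    R=Ro.from_quat(s["ee_rot"]); M=R.as_matrix()
    sl=M.T@(np.array([x,y,z])-s["eef_pos"])/1000
    zax=M[:,2]; cur=np.degrees(np.arctan2(zax[1],zax[0]))
    tw=np.zeros(3)
    if jaw is None: tgt=cur
    else:
        d=(jaw-cur+90)%180-90; tgt=cur+d
    c,sn=np.cos(np.radians(tgt)),np.sin(np.radians(tgt))
    zt=np.array([c,sn,0]); yt=np.array([0,0,-1.]); xt=np.cross(yt,zt)
    T=np.c_[xt,yt,zt]; tw=Ro.from_matrix(M.T@T).as_rotvec(degrees=True)
    print(f"target {x,y,z} slide",np.round(sl,4).tolist(),"twist",np.round(tw,2).tolist(),f"dist {np.linalg.norm(sl)*1000:.0f} jaw {cur:.1f}->{tgt:.1f}")
def st():
    s=env.sense(); print(f"t {s['time_s']:.2f} pos",s["eef_pos"],"q6",s["joints"][5],"open %.1f"%s["opening"],"F",s["wrist_force"],"tilt",Ro.from_quat(s["ee_rot"]).as_matrix()[:,1])
E
python3 - <<'E'
from h import *
st()
print(Ro.from_quat(env.sense()["ee_rot"]).as_matrix())
print(onz('top',(423.1,249.5),27), onz('top',(158,252),190))
goto(456.5,110,300,0)
goto(456.5,110,180,0)
E
```

```text
t 0.10 pos [ 154.28 -553.45  213.19] q6 -0.019982765260396933 open 90.9 F [-0.25 -0.03 -0.3 ] tilt [-0.  0. -1.]
[[-0.96 -0.    0.27]
 [-0.27  0.   -0.96]
 [-0.   -1.   -0.  ]]
[ 498.54 -241.49   27.  ] [477.95 454.57 190.  ]
target (456.5, 110, 300) slide [-0.4693, -0.0859, -0.5581] twist [0.08, -74.42, -0.06] dist 734 jaw -74.4->-0.0
target (456.5, 110, 180) slide [-0.4693, 0.0341, -0.5579] twist [0.08, -74.42, -0.06] dist 730 jaw -74.4->-0.0
```

Call:
apply_moves(
  moves=[
    {"slide": [0,-0.04,0],"twist": [0,0,0],"claw": 0.0912},
    {"slide": [-0.469,-0.086,-0.558],"twist": [0,-74.4,0],"claw": 0.0912},
    {"slide": [-0.469,-0.086,-0.558],"twist": [0,-74.4,0],"claw": 0.0912},
    {"slide": [-0.469,-0.086,-0.558],"twist": [0,-74.4,0],"claw": 0.0912},
    {"slide": [-0.469,-0.086,-0.558],"twist": [0,-74.4,0],"claw": 0.0912},
    {"slide": [-0.469,-0.086,-0.558],"twist": [0,-74.4,0],"claw": 0.0912},
    {"slide": [-0.469,-0.086,-0.558],"twist": [0,-74.4,0],"claw": 0.0912},
    {"slide": [-0.469,-0.086,-0.558],"twist": [0,-74.4,0],"claw": 0.0912},
    {"slide": [-0.469,-0.086,-0.558],"twist": [0,-74.4,0],"claw": 0.0912},
    {"slide": [-0.469,-0.086,-0.558],"twist": [0,-74.4,0],"claw": 0.0912},
    {"slide": [-0.469,-0.086,-0.558],"twist": [0,-74.4,0],"claw": 0.0912},
    {"slide": [-0.469,-0.086,-0.558],"twist": [0,-74.4,0],"claw": 0.0912},
    {"slide": [-0.469,-0.086,-0.558],"twist": [0,-74.4,0],"claw": 0.0912},
    {"slide": [-0.469,-0.086,-0.558],"twist": [0,-74.4,0],"claw": 0.0912},
    {"slide": [-0.469,-0.086,-0.558],"twist": [0,-74.4,0],"claw": 0.0912},
    {"slide": [-0.469,-0.086,-0.558],"twist": [0,-74.4,0],"claw": 0.0912},
    {"slide": [-0.469,-0.086,-0.558],"twist": [0,-74.4,0],"claw": 0.0912},
    {"slide": [-0.469,-0.086,-0.558],"twist": [0,-74.4,0],"claw": 0.0912},
    {"slide": [-0.469,-0.086,-0.558],"twist": [0,-74.4,0],"claw": 0.0912},
    {"slide": [-0.469,-0.086,-0.558],"twist": [0,-74.4,0],"claw": 0.0912},
  ],
  squeeze=25,
)

```text
time_s: 1.77
eef_pos: [457.7, 113.6, 299.4]
ee_rot: [-0.5, 0.5, -0.498, 0.502]
wrist_force: [0.7, -0.6, 0.3]
opening: 90.7
```

Run:
```python
from h import *
st()
cv2.imwrite("pics/s1.png",env.snapshot("scene")[:,:,::-1])
goto(456.5,110,180,0)
```

```text
t 1.77 pos [457.74 113.65 299.44] q6 0.2118809329487676 open 90.7 F [ 0.73 -0.56  0.31] tilt [-0.  0. -1.]
target (456.5, 110, 180) slide [0.0016, 0.1193, 0.0002] twist [0.11, 0.18, -0.06] dist 119 jaw 0.2->-0.0
```

View pics/s1.png

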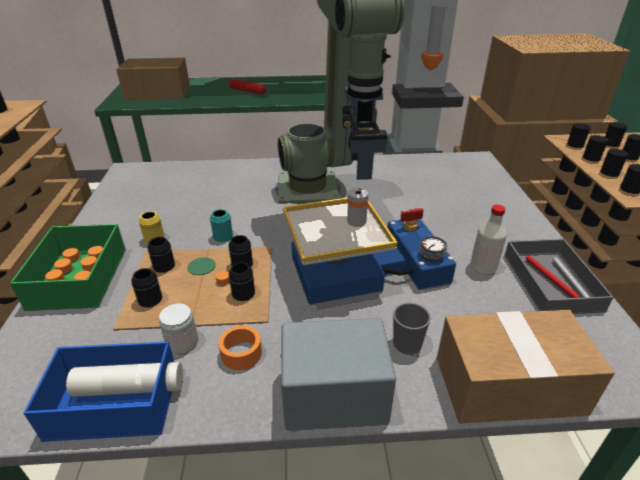

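The arm is above the gauge with nothing disturbed: fingers at about (365,165), gauge at (358,205). Next I descend and grip.

Call:
apply_moves(
  moves=[
    {"slide": [0.0016,0.04,0],"claw": 0.0912},
    {"slide": [0.0016,0.08,0],"claw": 0.0912},
    {"slide": [0.0016,0.1,0],"claw": 0.0912},
    {"slide": [0.0016,0.119,0],"claw": 0.0912},
    {"slide": [0.0016,0.119,0],"claw": 0.0912},
    {"slide": [0.0016,0.119,0],"claw": 0.0912},
    {"slide": [0.0016,0.119,0],"claw": 0.044},
    {"slide": [0.0016,0.119,0],"claw": 0.044},
    {"slide": [0.0016,0.119,0],"claw": 0.044},
    {"slide": [0.0016,0.119,0],"claw": 0.044},
    {"slide": [0.0016,0.119,0],"claw": 0.044},
    {"slide": [0.0016,0.119,0],"claw": 0.044},
    {"slide": [0.0016,0.119,0],"claw": 0.044},
    {"slide": [0.0016,0.119,0],"claw": 0.044},
  ],
  squeeze=25,
)

```text
invalid input at $.moves[0]: expected keys twist, slide, claw
```

Run:
```python
from h import *
st()
cv2.imwrite("pics/s2.png",env.snapshot("scene")[:,:,::-1])
crop("pics/s2.png",260,150,200,150,4,"pics/s2c.png")
goto(456.5,110,290,0)
goto(431,-308,290,0)
```

```text
t 1.82 pos [456.56 111.46 299.32] q6 0.2104998846506236 open 90.9 F [-0.81  0.46  0.17] tilt [-0.  0. -1.]
target (456.5, 110, 290) slide [0.0001, 0.0094, 0.0006] twist [0.13, 0.08, -0.03] dist 9 jaw 0.1->0.0
target (431, -308, 290) slide [0.4181, 0.0092, -0.0255] twist [0.13, 0.08, -0.03] dist 419 jaw 0.1->0.0
```

View pics/s2c.png

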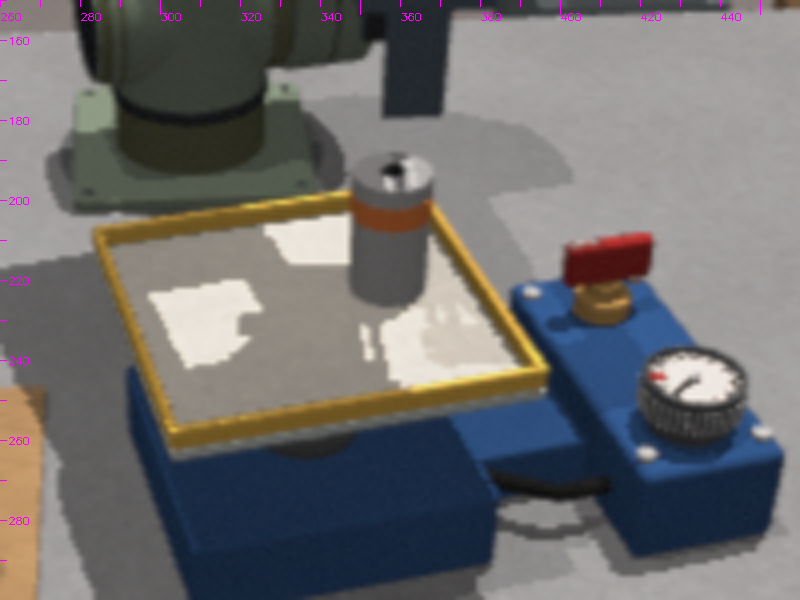

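The call was refused because twist is required. The gauge is still standing untouched on the tray at (357,205), so I'll repeat the move with all keys.

Call:
apply_moves(
  moves=[
    {"slide": [0.001,0.04,0],"twist": [0,0,0],"claw": 0.0912},
    {"slide": [0.001,0.08,0],"twist": [0,0,0],"claw": 0.0912},
    {"slide": [0.001,0.1,0],"twist": [0,0,0],"claw": 0.0912},
    {"slide": [0.001,0.119,0],"twist": [0,0,0],"claw": 0.0912},
    {"slide": [0.001,0.119,0],"twist": [0,0,0],"claw": 0.0912},
    {"slide": [0.001,0.119,0],"twist": [0,0,0],"claw": 0.0912},
    {"slide": [0.001,0.119,0],"twist": [0,0,0],"claw": 0.044},
    {"slide": [0.001,0.119,0],"twist": [0,0,0],"claw": 0.044},
    {"slide": [0.001,0.119,0],"twist": [0,0,0],"claw": 0.044},
    {"slide": [0.001,0.119,0],"twist": [0,0,0],"claw": 0.044},
    {"slide": [0.001,0.119,0],"twist": [0,0,0],"claw": 0.044},
    {"slide": [0.001,0.119,0],"twist": [0,0,0],"claw": 0.044},
    {"slide": [0.001,0.119,0],"twist": [0,0,0],"claw": 0.044},
    {"slide": [0.001,0.119,0],"twist": [0,0,0],"claw": 0.044},
  ],
  squeeze=25,
)

```text
time_s: 3.03
eef_pos: [455.6, 109.3, 180.6]
ee_rot: [0.501, -0.5, 0.499, -0.5]
wrist_force: [-0.9, 0.1, 1.9]
opening: 49.6
```

Run:
```python
from h import *
st()
goto(456.5,110,290,0)
goto(431,-308,290,0)
```

```text
t 3.03 pos [455.61 109.26 180.62] q6 0.20803638550733228 open 49.6 F [-0.92  0.06  1.89] tilt [-0.  0. -1.]
target (456.5, 110, 290) slide [-0.0008, -0.1094, 0.0007] twist [0.13, 0.09, -0.03] dist 109 jaw 0.1->0.0
target (431, -308, 290) slide [0.4172, -0.1095, -0.0255] twist [0.13, 0.09, -0.03] dist 432 jaw 0.1->0.0
```

Call:
apply_moves(
  moves=[
    {"slide": [0,-0.03,0],"twist": [0,0,0],"claw": 0.044},
    {"slide": [0,-0.07,0],"twist": [0,0,0],"claw": 0.044},
    {"slide": [0,-0.11,0],"twist": [0,0,0],"claw": 0.044},
    {"slide": [0.417,-0.11,-0.025],"twist": [0,0,0],"claw": 0.044},
    {"slide": [0.417,-0.11,-0.025],"twist": [0,0,0],"claw": 0.044},
    {"slide": [0.417,-0.11,-0.025],"twist": [0,0,0],"claw": 0.044},
    {"slide": [0.417,-0.11,-0.025],"twist": [0,0,0],"claw": 0.044},
    {"slide": [0.417,-0.11,-0.025],"twist": [0,0,0],"claw": 0.044},
    {"slide": [0.417,-0.11,-0.025],"twist": [0,0,0],"claw": 0.044},
    {"slide": [0.417,-0.11,-0.025],"twist": [0,0,0],"claw": 0.044},
    {"slide": [0.417,-0.11,-0.025],"twist": [0,0,0],"claw": 0.044},
    {"slide": [0.417,-0.11,-0.025],"twist": [0,0,0],"claw": 0.044},
    {"slide": [0.417,-0.11,-0.025],"twist": [0,0,0],"claw": 0.044},
    {"slide": [0.417,-0.11,-0.025],"twist": [0,0,0],"claw": 0.044},
    {"slide": [0.417,-0.11,-0.025],"twist": [0,0,0],"claw": 0.044},
    {"slide": [0.417,-0.11,-0.025],"twist": [0,0,0],"claw": 0.044},
    {"slide": [0.417,-0.11,-0.025],"twist": [0,0,0],"claw": 0.044},
    {"slide": [0.417,-0.11,-0.025],"twist": [0,0,0],"claw": 0.044},
  ],
  squeeze=25,
)

```text
time_s: 4.53
eef_pos: [431.7, -306.4, 290.4]
ee_rot: [0.501, -0.5, 0.498, -0.501]
wrist_force: [0.7, -0.7, -3.0]
opening: 49.9
```

Run:
```python
from h import *
st()
cv2.imwrite("pics/s3.png",env.snapshot("scene")[:,:,::-1])
goto(431,-308,39.5,0)
```

```text
t 4.53 pos [ 431.68 -306.4   290.45] q6 -0.6419735362457564 open 49.9 F [ 0.7  -0.65 -2.97] tilt [-0.  0. -1.]
target (431, -308, 39.5) slide [0.0017, 0.2511, -0.0002] twist [0.12, 0.2, -0.04] dist 251 jaw 0.2->0.0
```

View pics/s3.png

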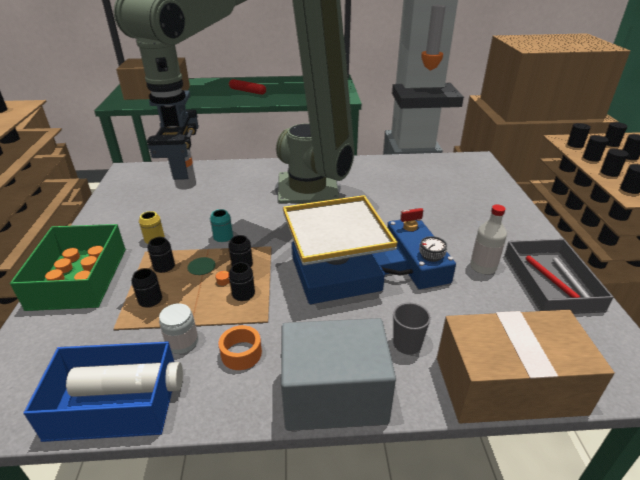

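The gauge is held above the mat, at (183,170) in the picture. I'll lower it and release.

Call:
apply_moves(
  moves=[
    {"slide": [0.0015,0.04,0],"twist": [0,0,0],"claw": 0.044},
    {"slide": [0.0015,0.08,0],"twist": [0,0,0],"claw": 0.044},
    {"slide": [0.0015,0.12,0],"twist": [0,0,0],"claw": 0.044},
    {"slide": [0.0015,0.16,0],"twist": [0,0,0],"claw": 0.044},
    {"slide": [0.0015,0.2,0],"twist": [0,0,0],"claw": 0.044},
    {"slide": [0.0015,0.225,0],"twist": [0,0,0],"claw": 0.044},
    {"slide": [0.0015,0.24,0],"twist": [0,0,0],"claw": 0.044},
    {"slide": [0.0015,0.247,0],"twist": [0,0,0],"claw": 0.044},
    {"slide": [0.0015,0.251,0],"twist": [0,0,0],"claw": 0.044},
    {"slide": [0.0015,0.251,0],"twist": [0,0,0],"claw": 0.044},
    {"slide": [0.0015,0.251,0],"twist": [0,0,0],"claw": 0.044},
  ],
  squeeze=25,
)

```text
time_s: 5.5
eef_pos: [432.4, -308.3, 40.9]
ee_rot: [0.501, -0.499, 0.499, -0.501]
wrist_force: [0.1, -0.1, -3.1]
opening: 50.1
```

Run:
```python
from h import *
st()
```

```text
t 5.50 pos [ 432.38 -308.28   40.88] q6 -0.644071937779477 open 50.1 F [ 0.11 -0.1  -3.09] tilt [ 0. -0. -1.]
```

Call:
apply_moves(
  moves=[
    {"slide": [0,0.0015,0],"twist": [0,0,0],"claw": 0.044},
    {"slide": [0,0.0015,0],"twist": [0,0,0],"claw": 0.044},
    {"slide": [0,0.0015,0],"twist": [0,0,0],"claw": 0.075},
    {"slide": [0,0.0015,0],"twist": [0,0,0],"claw": 0.0912},
    {"slide": [0,0.0015,0],"twist": [0,0,0],"claw": 0.0912},
    {"slide": [0,0.0015,0],"twist": [0,0,0],"claw": 0.0912},
    {"slide": [0,-0.03,0],"twist": [0,0,0],"claw": 0.0912},
    {"slide": [0,-0.07,0],"twist": [0,0,0],"claw": 0.0912},
    {"slide": [0,-0.11,0],"twist": [0,0,0],"claw": 0.0912},
    {"slide": [0,-0.15,0],"twist": [0,0,0],"claw": 0.0912},
    {"slide": [0,-0.19,0],"twist": [0,0,0],"claw": 0.0912},
  ],
  squeeze=25,
)

```text
time_s: 6.42
eef_pos: [432.0, -307.8, 233.0]
ee_rot: [0.501, -0.498, 0.499, -0.501]
wrist_force: [-0.2, -1.3, 0.5]
opening: 91.4
```

Run:
```python
from h import *
st()
cv2.imwrite("pics/s4.png",env.snapshot("scene")[:,:,::-1])
crop("pics/s4.png",110,190,180,140,4,"pics/s4c.png")
goto(553,-418,150,0)
goto(420,-410.5,150,0)
```

```text
t 6.42 pos [ 431.96 -307.81  233.04] q6 -0.6442701296712615 open 91.4 F [-0.19 -1.31  0.45] tilt [ 0. -0. -1.]
target (553, -418, 150) slide [0.107, 0.0944, 0.1157] twist [-0.78, 0.23, 0.63] dist 184 jaw 0.2->0.0
target (420, -410.5, 150) slide [0.0989, 0.0925, -0.0173] twist [-0.78, 0.23, 0.63] dist 137 jaw 0.2->0.0
```

View pics/s4c.png

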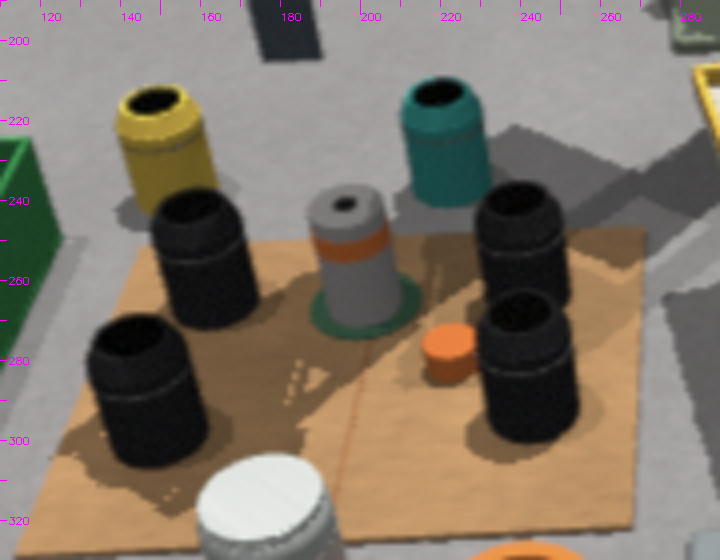

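The gauge stands centred on the mat at (196,255) and the housings haven't moved. Next I take D.

Call:
apply_moves(
  moves=[
    {"slide": [0.04,0,-0.008],"twist": [0,0,0],"claw": 0.0912},
    {"slide": [0.08,0,-0.013],"twist": [0,0,0],"claw": 0.0912},
    {"slide": [0.103,0.02,-0.012],"twist": [0,0,0],"claw": 0.0912},
    {"slide": [0.103,0.06,-0.012],"twist": [0,0,0],"claw": 0.0912},
    {"slide": [0.103,0.08,-0.012],"twist": [0,0,0],"claw": 0.0912},
    {"slide": [0.103,0.11,-0.012],"twist": [0,0,0],"claw": 0.0912},
    {"slide": [0.103,0.15,-0.012],"twist": [0,0,0],"claw": 0.0912},
    {"slide": [0.103,0.18,-0.012],"twist": [0,0,0],"claw": 0.0912},
    {"slide": [0.103,0.198,-0.012],"twist": [0,0,0],"claw": 0.0912},
    {"slide": [0.103,0.198,-0.012],"twist": [0,0,0],"claw": 0.0912},
    {"slide": [0.103,0.198,-0.012],"twist": [0,0,0],"claw": 0.0912},
    {"slide": [0.103,0.198,-0.012],"twist": [0,0,0],"claw": 0.054},
    {"slide": [0.103,0.198,-0.012],"twist": [0,0,0],"claw": 0.054},
    {"slide": [0.103,0.198,-0.012],"twist": [0,0,0],"claw": 0.054},
    {"slide": [0.103,0.198,-0.012],"twist": [0,0,0],"claw": 0.054},
    {"slide": [0.103,0.198,-0.012],"twist": [0,0,0],"claw": 0.054},
    {"slide": [0.103,0.198,-0.012],"twist": [0,0,0],"claw": 0.054},
    {"slide": [0.103,0.198,-0.012],"twist": [0,0,0],"claw": 0.054},
  ],
  squeeze=25,
)

```text
time_s: 7.97
eef_pos: [426.2, -415.9, 45.6]
ee_rot: [0.501, -0.493, 0.505, -0.501]
wrist_force: [-2.6, 0.5, 6.9]
opening: 59.5
```

Run:
```python
from h import *
st()
goto(409.5,104.8,290,0)
goto(432.7,-17,290,0)
```

```text
t 7.97 pos [ 426.25 -415.88   45.57] q6 -0.7985461008499397 open 59.5 F [-2.55  0.51  6.89] tilt [ 0.01 -0.01 -1.  ]
target (409.5, 104.8, 290) slide [-0.5179, -0.2506, -0.0112] twist [-0.75, 0.26, 0.66] dist 575 jaw 0.3->-0.0
target (432.7, -17, 290) slide [-0.396, -0.2489, 0.0114] twist [-0.75, 0.26, 0.66] dist 468 jaw 0.3->-0.0
```

Run:
```python
from h import *
st(); s=env.sense(); print(s["joints"],s["joint_vel"],s["joint_efforts"],s["torque"])
cv2.imwrite("pics/s5.png",env.snapshot("scene")[:,:,::-1])
crop("pics/s5.png",100,150,200,150,4,"pics/s5c.png")
st()
```

```text
t 7.97 pos [ 426.25 -415.88   45.57] q6 -0.7985461008499397 open 59.5 F [-2.55  0.51  6.89] tilt [ 0.01 -0.01 -1.  ]
[-0.79  0.49  1.75  0.    0.88 -0.8 ] [ 0.  0. -0.  0. -0. -0.] [  1.17 -42.47 -18.31   0.71  -1.     0.02] [ 0.1   0.82 -0.03]
t 8.02 pos [ 426.24 -415.84   45.53] q6 -0.7985543369294535 open 59.9 F [-4.1   0.17  5.63] tilt [ 0.01 -0.01 -1.  ]
```

View pics/s5c.png

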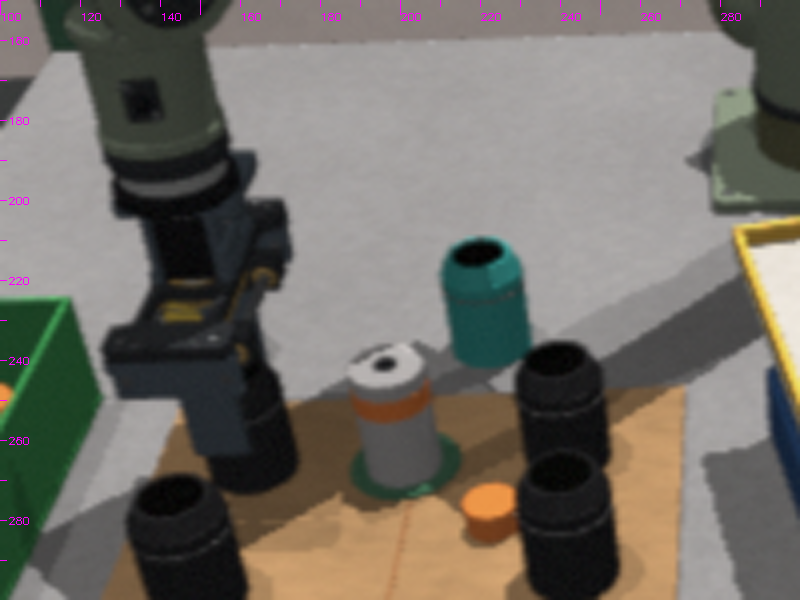

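Run:
```python
from h import *
print(tri((148.5,215.2),(511.5,327)),onz('top',(511.5,327),88))
print(tri((219.5,213),(436,326)))
print(proj('scene',[[426,-416,45],[420,-410,88]]))
s=env.sense(); print(s["joints"])
```

```text
[ 282.65 -466.41   81.3 ] [ 282.77 -464.4    88.  ]
[ 286.56 -263.12   82.34]
[[157.89 254.75]
 [157.24 240.35]]
[-0.79  0.49  1.75  0.    0.88 -0.8 ]
```

The gripped opening is 59.5 and the gauge is undisturbed. The offset came from computing the move while the arm was still rising. I'm holding 40 mm above the base, with y off by about 5 mm, which is acceptable, and I'll add settling rows from now on.

Run:
```python
from h import *
st()
goto(426,-416,300)
goto(409.5,100,300,0)
```

```text
t 8.02 pos [ 426.24 -415.84   45.53] q6 -0.7985543369294535 open 59.9 F [-4.1   0.17  5.63] tilt [ 0.01 -0.01 -1.  ]
target (426, -416, 300) slide [0.0031, -0.2544, 0.003] twist [-0.74, -0.0, 0.66] dist 254 jaw 0.3->0.3
target (409.5, 100, 300) slide [-0.5129, -0.2605, -0.0111] twist [-0.74, 0.26, 0.66] dist 575 jaw 0.3->0.0
```

Call:
apply_moves(
  moves=[
    {"slide": [0,-0.04,0],"twist": [0,0,0],"claw": 0.054},
    {"slide": [0,-0.08,0],"twist": [0,0,0],"claw": 0.054},
    {"slide": [0,-0.12,0],"twist": [0,0,0],"claw": 0.054},
    {"slide": [0,-0.16,0],"twist": [0,0,0],"claw": 0.054},
    {"slide": [-0.02,-0.195,0],"twist": [0,0,0],"claw": 0.054},
    {"slide": [-0.05,-0.22,0],"twist": [0,0,0],"claw": 0.054},
    {"slide": [-0.085,-0.24,0],"twist": [0,0,0],"claw": 0.054},
    {"slide": [-0.125,-0.255,0],"twist": [0,0,0],"claw": 0.054},
    {"slide": [-0.513,-0.2605,-0.011],"twist": [0,0,0],"claw": 0.054},
    {"slide": [-0.513,-0.2605,-0.011],"twist": [0,0,0],"claw": 0.054},
    {"slide": [-0.513,-0.2605,-0.011],"twist": [0,0,0],"claw": 0.054},
    {"slide": [-0.513,-0.2605,-0.011],"twist": [0,0,0],"claw": 0.054},
    {"slide": [-0.513,-0.2605,-0.011],"twist": [0,0,0],"claw": 0.054},
    {"slide": [-0.513,-0.2605,-0.011],"twist": [0,0,0],"claw": 0.054},
    {"slide": [-0.513,-0.2605,-0.011],"twist": [0,0,0],"claw": 0.054},
    {"slide": [-0.513,-0.2605,-0.011],"twist": [0,0,0],"claw": 0.054},
    {"slide": [-0.513,-0.2605,-0.011],"twist": [0,0,0],"claw": 0.054},
    {"slide": [-0.513,-0.2605,-0.011],"twist": [0,0,0],"claw": 0.054},
    {"slide": [-0.513,-0.2605,-0.011],"twist": [0,0,0],"claw": 0.054},
    {"slide": [-0.513,-0.2605,-0.011],"twist": [0,0,0],"claw": 0.054},
  ],
)

```text
time_s: 9.68
eef_pos: [409.3, 100.6, 299.6]
ee_rot: [0.502, -0.492, 0.504, -0.502]
wrist_force: [0.1, 0.2, -2.2]
opening: 59.3
```

Call:
apply_moves(
  moves=[
    {"slide": [0,0,0],"twist": [0,0,0],"claw": 0.054},
    {"slide": [0,0,0],"twist": [0,0,0],"claw": 0.054},
  ],
)

```text
time_s: 9.85
eef_pos: [409.3, 99.5, 299.4]
ee_rot: [0.501, -0.493, 0.505, -0.501]
wrist_force: [0.0, -0.5, -2.6]
opening: 60.1
```

Run:
```python
from h import *
st()
goto(409.5,100,191.5,0)
```

```text
t 9.85 pos [409.3   99.53 299.42] q6 0.22023218606426023 open 60.1 F [ 0.02 -0.51 -2.62] tilt [ 0.01 -0.01 -1.  ]
target (409.5, 100, 191.5) slide [-0.0018, 0.1079, -0.0011] twist [-0.7, 0.31, 0.7] dist 108 jaw 0.3->-0.0
```

Call:
apply_moves(
  moves=[
    {"slide": [-0.001,0.04,0],"twist": [0,0,0],"claw": 0.054},
    {"slide": [-0.0018,0.075,-0.001],"twist": [0,0,0],"claw": 0.054},
    {"slide": [-0.0018,0.095,-0.001],"twist": [0,0,0],"claw": 0.054},
    {"slide": [-0.0018,0.103,-0.001],"twist": [0,0,0],"claw": 0.054},
    {"slide": [-0.0018,0.107,-0.001],"twist": [0,0,0],"claw": 0.054},
    {"slide": [-0.0018,0.108,-0.001],"twist": [0,0,0],"claw": 0.054},
    {"slide": [-0.0018,0.108,-0.001],"twist": [0,0,0],"claw": 0.054},
    {"slide": [-0.0018,0.108,-0.001],"twist": [0,0,0],"claw": 0.08},
    {"slide": [-0.0018,0.108,-0.001],"twist": [0,0,0],"claw": 0.09},
    {"slide": [-0.0018,0.108,-0.001],"twist": [0,0,0],"claw": 0.0912},
    {"slide": [-0.0018,0.108,-0.001],"twist": [0,0,0],"claw": 0.0912},
    {"slide": [-0.001,0.07,0],"twist": [0,0,0],"claw": 0.0912},
    {"slide": [0,0.03,0],"twist": [0,0,0],"claw": 0.0912},
    {"slide": [0,0,0],"twist": [-0.7,0,0.7],"claw": 0.0912},
    {"slide": [0,0,0],"twist": [-0.7,0,0.7],"claw": 0.0912},
    {"slide": [0,0,0],"twist": [-0.7,0,0.7],"claw": 0.0912},
    {"slide": [0,0,0],"twist": [-0.7,0,0.7],"claw": 0.0912},
  ],
)

```text
time_s: 11.27
eef_pos: [408.8, 99.5, 298.9]
ee_rot: [0.502, -0.499, 0.499, -0.501]
wrist_force: [-1.0, -0.6, 0.2]
opening: 91.6
```

Run:
```python
from h import *
st()
cv2.imwrite("pics/s6.png",env.snapshot("scene")[:,:,::-1])
goto(428.5,-198.5,200,0)
```

```text
t 11.27 pos [408.84  99.46 298.9 ] q6 0.20608511191182885 open 91.6 F [-0.97 -0.56  0.23] tilt [-0. -0. -1.]
target (428.5, -198.5, 200) slide [0.2979, 0.0984, 0.0186] twist [0.12, 0.31, 0.04] dist 314 jaw 0.3->-0.0
```

View pics/s6.png

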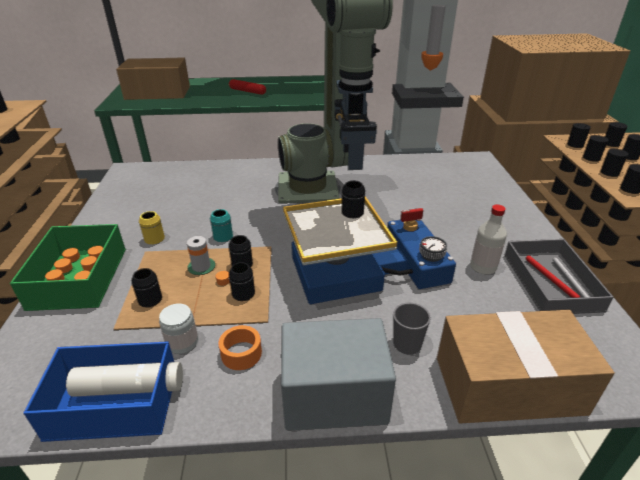

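The first housing stands upright on the tray at (352,198), and the others haven't moved. Next I take C.

Call:
apply_moves(
  moves=[
    {"slide": [0.04,0,0.003],"twist": [0,0,0],"claw": 0.0912},
    {"slide": [0.08,0,0.006],"twist": [0,0,0],"claw": 0.0912},
    {"slide": [0.12,0,0.009],"twist": [0,0,0],"claw": 0.0912},
    {"slide": [0.16,0,0.01],"twist": [0,0,0],"claw": 0.0912},
    {"slide": [0.2,0,0.013],"twist": [0,0,0],"claw": 0.0912},
    {"slide": [0.238,0.015,0.016],"twist": [0,0,0],"claw": 0.0912},
    {"slide": [0.27,0.04,0.018],"twist": [0,0,0],"claw": 0.0912},
    {"slide": [0.29,0.075,0.0186],"twist": [0,0,0],"claw": 0.0912},
    {"slide": [0.298,0.115,0.0186],"twist": [0,0,0],"claw": 0.0912},
    {"slide": [0.298,0.135,0.0186],"twist": [0,0,0],"claw": 0.0912},
    {"slide": [0.298,0.15,0.0186],"twist": [0,0,0],"claw": 0.0912},
    {"slide": [0.298,0.16,0.0186],"twist": [0,0,0],"claw": 0.0912},
    {"slide": [0.298,0.19,0.0186],"twist": [0,0,0],"claw": 0.0912},
    {"slide": [0.298,0.225,0.0186],"twist": [0,0,0],"claw": 0.0912},
    {"slide": [0.298,0.25,0.0186],"twist": [0,0,0],"claw": 0.0912},
    {"slide": [0.298,0.2635,0.0186],"twist": [0,0,0],"claw": 0.0912},
    {"slide": [0.298,0.2635,0.0186],"twist": [0,0,0],"claw": 0.0912},
    {"slide": [0.298,0.2635,0.0186],"twist": [0,0,0],"claw": 0.0912},
  ],
)

```text
time_s: 12.82
eef_pos: [427.0, -198.0, 33.7]
ee_rot: [0.503, -0.5, 0.497, -0.5]
wrist_force: [0.3, -0.5, -0.1]
opening: 91.2
```

Call:
apply_moves(
  moves=[
    {"slide": [0,0,0],"twist": [0,0,0],"claw": 0.054},
    {"slide": [0,0,0],"twist": [0,0,0],"claw": 0.054},
    {"slide": [0,0,0],"twist": [0,0,0],"claw": 0.054},
    {"slide": [0,0,0],"twist": [0,0,0],"claw": 0.054},
    {"slide": [0,0,0],"twist": [0,0,0],"claw": 0.054},
    {"slide": [0,0,0],"twist": [0,0,0],"claw": 0.054},
    {"slide": [0,0,0],"twist": [0,0,0],"claw": 0.054},
    {"slide": [0,0,0],"twist": [0,0,0],"claw": 0.054},
  ],
)

```text
time_s: 13.48
eef_pos: [427.6, -198.2, 34.4]
ee_rot: [0.502, -0.5, 0.497, -0.5]
wrist_force: [0.0, 0.7, 5.6]
opening: 59.9
```

Run:
```python
from h import *
st()
goto(554.5,6,300,0)
goto(531,128,300,0)
```

```text
t 13.48 pos [ 427.56 -198.21   34.38] q6 -0.4613780135416099 open 59.9 F [0.02 0.73 5.62] tilt [-0.  0. -1.]
target (554.5, 6, 300) slide [-0.2036, -0.2661, 0.127] twist [0.24, 0.32, -0.02] dist 358 jaw 0.3->-0.0
target (531, 128, 300) slide [-0.3257, -0.2659, 0.1041] twist [0.24, 0.32, -0.02] dist 433 jaw 0.3->-0.0
```

Call:
apply_moves(
  moves=[
    {"slide": [0,-0.04,0],"twist": [0,0,0],"claw": 0.054},
    {"slide": [0,-0.08,0],"twist": [0,0,0],"claw": 0.054},
    {"slide": [0,-0.12,0],"twist": [0,0,0],"claw": 0.054},
    {"slide": [0,-0.16,0],"twist": [0,0,0],"claw": 0.054},
    {"slide": [0,-0.2,0],"twist": [0,0,0],"claw": 0.054},
    {"slide": [-0.01,-0.235,0.003],"twist": [0,0,0],"claw": 0.054},
    {"slide": [-0.035,-0.255,0.012],"twist": [0,0,0],"claw": 0.054},
    {"slide": [-0.3255,-0.266,0.104],"twist": [0,0,0],"claw": 0.054},
    {"slide": [-0.3255,-0.266,0.104],"twist": [0,0,0],"claw": 0.054},
    {"slide": [-0.3255,-0.266,0.104],"twist": [0,0,0],"claw": 0.054},
    {"slide": [-0.3255,-0.266,0.104],"twist": [0,0,0],"claw": 0.054},
    {"slide": [-0.3255,-0.266,0.104],"twist": [0,0,0],"claw": 0.054},
    {"slide": [-0.3255,-0.266,0.104],"twist": [0,0,0],"claw": 0.054},
    {"slide": [-0.3255,-0.266,0.104],"twist": [0,0,0],"claw": 0.054},
    {"slide": [-0.3255,-0.266,0.104],"twist": [0,0,0],"claw": 0.054},
    {"slide": [-0.3255,-0.266,0.104],"twist": [0,0,0],"claw": 0.054},
    {"slide": [-0.3255,-0.266,0.104],"twist": [0,0,0],"claw": 0.054},
    {"slide": [-0.3255,-0.266,0.104],"twist": [0,0,0],"claw": 0.054},
  ],
)

```text
time_s: 14.98
eef_pos: [530.2, 126.6, 299.5]
ee_rot: [0.503, -0.5, 0.498, -0.5]
wrist_force: [0.2, -0.5, -2.2]
opening: 59.8
```

Run:
```python
from h import *
st()
goto(531,128,180.5,0)
```

```text
t 14.98 pos [530.23 126.57 299.46] q6 0.20807906655678335 open 59.8 F [ 0.17 -0.5  -2.2 ] tilt [-0.01 -0.   -1.  ]
target (531, 128, 180.5) slide [-0.0015, 0.119, 0.0015] twist [0.34, 0.28, 0.05] dist 119 jaw 0.3->0.0
```

Call:
apply_moves(
  moves=[
    {"slide": [-0.001,0.04,0.001],"twist": [0,0,0],"claw": 0.054},
    {"slide": [-0.0015,0.08,0.001],"twist": [0,0,0],"claw": 0.054},
    {"slide": [-0.0015,0.1,0.0015],"twist": [0,0,0],"claw": 0.054},
    {"slide": [-0.0015,0.112,0.0015],"twist": [0,0,0],"claw": 0.054},
    {"slide": [-0.0015,0.118,0.0015],"twist": [0,0,0],"claw": 0.054},
    {"slide": [-0.0015,0.119,0.0015],"twist": [0,0,0],"claw": 0.054},
    {"slide": [-0.0015,0.119,0.0015],"twist": [0,0,0],"claw": 0.054},
    {"slide": [-0.0015,0.119,0.0015],"twist": [0,0,0],"claw": 0.08},
    {"slide": [-0.0015,0.119,0.0015],"twist": [0,0,0],"claw": 0.09},
    {"slide": [-0.0015,0.119,0.0015],"twist": [0,0,0],"claw": 0.0912},
    {"slide": [-0.0015,0.119,0.0015],"twist": [0,0,0],"claw": 0.0912},
    {"slide": [-0.001,0.08,0],"twist": [0,0,0],"claw": 0.0912},
    {"slide": [0,0.04,0],"twist": [0,0,0],"claw": 0.0912},
    {"slide": [0,0,0],"twist": [0.3,0.3,0],"claw": 0.0912},
    {"slide": [0,0,0],"twist": [0.3,0.3,0],"claw": 0.0912},
    {"slide": [0,0,0],"twist": [0.3,0.3,0],"claw": 0.0912},
    {"slide": [0,0,0],"twist": [0.3,0.3,0],"claw": 0.0912},
  ],
)

```text
time_s: 16.4
eef_pos: [529.9, 126.6, 299.1]
ee_rot: [0.5, -0.5, 0.5, -0.499]
wrist_force: [-0.2, 0.6, -1.0]
opening: 91.3
```

Run:
```python
from h import *
st()
cv2.imwrite("pics/s7.png",env.snapshot("scene")[:,:,::-1])
goto(550,-186,200,0)
```

```text
t 16.40 pos [529.85 126.57 299.11] q6 0.21408808577823932 open 91.3 F [-0.22  0.64 -0.97] tilt [-0. -0. -1.]
target (550, -186, 200) slide [0.3123, 0.0986, 0.0209] twist [0.18, -0.02, 0.08] dist 328 jaw -0.0->-0.0
```

View pics/s7.png

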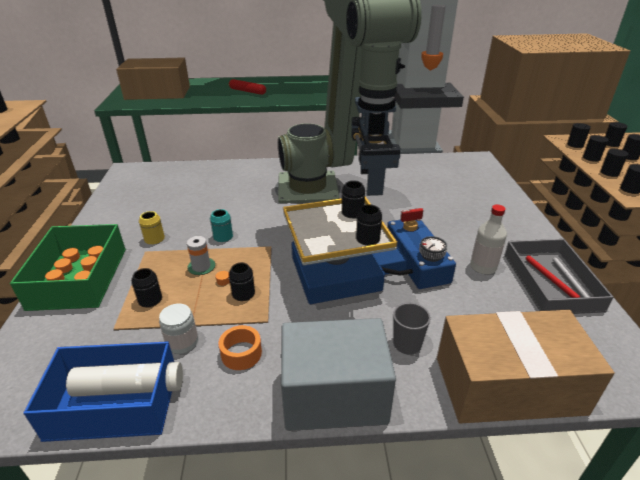

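Two housings are on the tray at (352,198) and (368,224). A is still at (241,281), so I take it next.

Call:
apply_moves(
  moves=[
    {"slide": [0.04,0,0.003],"twist": [0,0,0],"claw": 0.0912},
    {"slide": [0.08,0,0.006],"twist": [0,0,0],"claw": 0.0912},
    {"slide": [0.12,0,0.009],"twist": [0,0,0],"claw": 0.0912},
    {"slide": [0.16,0,0.01],"twist": [0,0,0],"claw": 0.0912},
    {"slide": [0.2,0,0.013],"twist": [0,0,0],"claw": 0.0912},
    {"slide": [0.24,0.01,0.016],"twist": [0,0,0],"claw": 0.0912},
    {"slide": [0.275,0.03,0.018],"twist": [0,0,0],"claw": 0.0912},
    {"slide": [0.302,0.06,0.021],"twist": [0,0,0],"claw": 0.0912},
    {"slide": [0.312,0.1,0.021],"twist": [0,0,0],"claw": 0.0912},
    {"slide": [0.312,0.13,0.021],"twist": [0,0,0],"claw": 0.0912},
    {"slide": [0.312,0.15,0.021],"twist": [0,0,0],"claw": 0.0912},
    {"slide": [0.312,0.16,0.021],"twist": [0,0,0],"claw": 0.0912},
    {"slide": [0.312,0.19,0.021],"twist": [0,0,0],"claw": 0.0912},
    {"slide": [0.312,0.225,0.021],"twist": [0,0,0],"claw": 0.0912},
    {"slide": [0.312,0.25,0.021],"twist": [0,0,0],"claw": 0.0912},
    {"slide": [0.312,0.264,0.021],"twist": [0,0,0],"claw": 0.0912},
    {"slide": [0.312,0.264,0.021],"twist": [0,0,0],"claw": 0.0912},
    {"slide": [0.312,0.264,0.021],"twist": [0,0,0],"claw": 0.0912},
  ],
)

```text
time_s: 17.95
eef_pos: [549.3, -185.5, 34.0]
ee_rot: [0.501, -0.501, 0.499, -0.499]
wrist_force: [1.3, 0.3, 0.5]
opening: 91.3
```

Call:
apply_moves(
  moves=[
    {"slide": [0,0,0],"twist": [0,0,0],"claw": 0.054},
    {"slide": [0,0,0],"twist": [0,0,0],"claw": 0.054},
    {"slide": [0,0,0],"twist": [0,0,0],"claw": 0.054},
    {"slide": [0,0,0],"twist": [0,0,0],"claw": 0.054},
    {"slide": [0,0,0],"twist": [0,0,0],"claw": 0.054},
    {"slide": [0,0,0],"twist": [0,0,0],"claw": 0.054},
    {"slide": [0,0,0],"twist": [0,0,0],"claw": 0.054},
    {"slide": [0,0,0],"twist": [0,0,0],"claw": 0.054},
  ],
)

```text
time_s: 18.62
eef_pos: [549.0, -185.6, 34.7]
ee_rot: [0.502, -0.501, 0.499, -0.499]
wrist_force: [-3.6, 0.2, 6.2]
opening: 59.8
```

Run:
```python
from h import *
st()
goto(432.7,-17,300,0)
goto(554.5,6,300,0)
```

```text
t 18.62 pos [ 549.05 -185.58   34.69] q6 -0.3424070952349411 open 59.8 F [-3.6   0.23  6.25] tilt [-0. -0. -1.]
target (432.7, -17, 300) slide [-0.1684, -0.2649, -0.1176] twist [0.29, 0.02, 0.05] dist 335 jaw 0.0->-0.0
target (554.5, 6, 300) slide [-0.1913, -0.2655, 0.0042] twist [0.29, 0.02, 0.05] dist 327 jaw 0.0->-0.0
```

Call:
apply_moves(
  moves=[
    {"slide": [0,-0.04,0],"twist": [0,0,0],"claw": 0.054},
    {"slide": [0,-0.08,0],"twist": [0,0,0],"claw": 0.054},
    {"slide": [0,-0.12,0],"twist": [0,0,0],"claw": 0.054},
    {"slide": [0,-0.16,0],"twist": [0,0,0],"claw": 0.054},
    {"slide": [0,-0.2,0],"twist": [0,0,0],"claw": 0.054},
    {"slide": [-0.01,-0.235,-0.007],"twist": [0,0,0],"claw": 0.054},
    {"slide": [-0.03,-0.255,-0.021],"twist": [0,0,0],"claw": 0.054},
    {"slide": [-0.1685,-0.265,-0.1175],"twist": [0,0,0],"claw": 0.054},
    {"slide": [-0.1685,-0.265,-0.1175],"twist": [0,0,0],"claw": 0.054},
    {"slide": [-0.1685,-0.265,-0.1175],"twist": [0,0,0],"claw": 0.054},
    {"slide": [-0.1685,-0.265,-0.1175],"twist": [0,0,0],"claw": 0.054},
    {"slide": [-0.1685,-0.265,-0.1175],"twist": [0,0,0],"claw": 0.054},
    {"slide": [-0.1685,-0.265,-0.1175],"twist": [0,0,0],"claw": 0.054},
    {"slide": [-0.1685,-0.265,-0.1175],"twist": [0,0,0],"claw": 0.054},
    {"slide": [-0.1685,-0.265,-0.1175],"twist": [0,0,0],"claw": 0.054},
  ],
)

```text
time_s: 19.87
eef_pos: [433.6, -17.6, 299.8]
ee_rot: [0.501, -0.501, 0.499, -0.498]
wrist_force: [0.4, 0.1, -1.8]
opening: 59.9
```

Run:
```python
from h import *
st()
goto(432.7,-17,180.7,0)
```

```text
t 19.87 pos [433.62 -17.64 299.79] q6 -0.06498611415497789 open 59.9 F [ 0.4   0.08 -1.84] tilt [-0. -0. -1.]
target (432.7, -17, 180.7) slide [-0.0008, 0.1191, -0.0003] twist [0.28, -0.03, 0.08] dist 119 jaw -0.0->0.0
```

Call:
apply_moves(
  moves=[
    {"slide": [0,0.04,0],"twist": [0,0,0],"claw": 0.054},
    {"slide": [0,0.08,0],"twist": [0,0,0],"claw": 0.054},
    {"slide": [0,0.1,0],"twist": [0,0,0],"claw": 0.054},
    {"slide": [0,0.112,0],"twist": [0,0,0],"claw": 0.054},
    {"slide": [0,0.118,0],"twist": [0,0,0],"claw": 0.054},
    {"slide": [0,0.119,0],"twist": [0,0,0],"claw": 0.054},
    {"slide": [0,0.119,0],"twist": [0,0,0],"claw": 0.054},
    {"slide": [0,0.119,0],"twist": [0,0,0],"claw": 0.08},
    {"slide": [0,0.119,0],"twist": [0,0,0],"claw": 0.09},
    {"slide": [0,0.119,0],"twist": [0,0,0],"claw": 0.0912},
    {"slide": [0,0.119,0],"twist": [0,0,0],"claw": 0.0912},
    {"slide": [0,0.08,0],"twist": [0,0,0],"claw": 0.0912},
    {"slide": [0,0.04,0],"twist": [0,0,0],"claw": 0.0912},
    {"slide": [0,0,0],"twist": [0.3,0,0],"claw": 0.0912},
    {"slide": [0,0,0],"twist": [0.3,0,0],"claw": 0.0912},
    {"slide": [0,0,0],"twist": [0.3,0,0],"claw": 0.0912},
    {"slide": [0,0,0],"twist": [0.3,0,0],"claw": 0.0912},
  ],
)

```text
time_s: 21.28
eef_pos: [433.2, -17.6, 299.5]
ee_rot: [0.5, -0.5, 0.5, -0.5]
wrist_force: [0.3, 0.4, -0.9]
opening: 91.2
```

Run:
```python
from h import *
st()
cv2.imwrite("pics/s8.png",env.snapshot("scene")[:,:,::-1])
goto(553,-417.5,200,0)
```

```text
t 21.28 pos [433.19 -17.59 299.47] q6 -0.06529747905273679 open 91.2 F [ 0.26  0.4  -0.9 ] tilt [ 0. -0. -1.]
target (553, -417.5, 200) slide [0.3997, 0.099, 0.1206] twist [0.11, -0.03, 0.08] dist 429 jaw -0.0->0.0
```

View pics/s8.png

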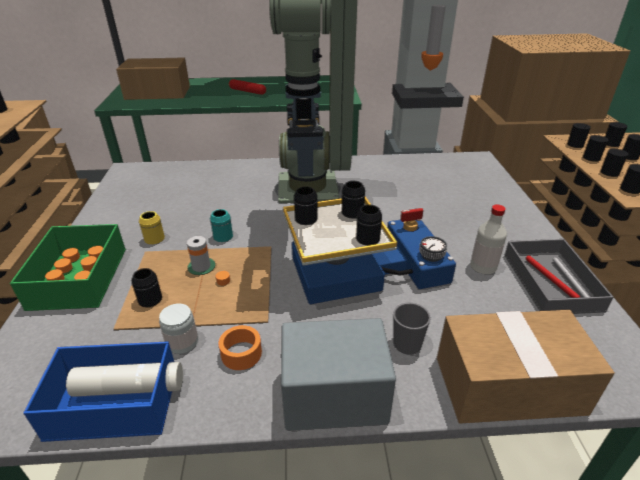

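Three housings are on the tray. B is still at (147,287), so I take it next.

Call:
apply_moves(
  moves=[
    {"slide": [0.3997,0.0,0.1206],"twist": [0,0,0],"claw": 0.0912},
    {"slide": [0.3997,0.0,0.1206],"twist": [0,0,0],"claw": 0.0912},
    {"slide": [0.3997,0.0,0.1206],"twist": [0,0,0],"claw": 0.0912},
    {"slide": [0.3997,0.0,0.1206],"twist": [0,0,0],"claw": 0.0912},
    {"slide": [0.3997,0.0,0.1206],"twist": [0,0,0],"claw": 0.0912},
    {"slide": [0.3997,0.0,0.1206],"twist": [0,0,0],"claw": 0.0912},
    {"slide": [0.3997,0.0,0.1206],"twist": [0,0,0],"claw": 0.0912},
    {"slide": [0.3997,0.0,0.1206],"twist": [0,0,0],"claw": 0.0912},
    {"slide": [0.3997,0.01,0.1206],"twist": [0,0,0],"claw": 0.0912},
    {"slide": [0.3997,0.03,0.1206],"twist": [0,0,0],"claw": 0.0912},
    {"slide": [0.3997,0.06,0.1206],"twist": [0,0,0],"claw": 0.0912},
    {"slide": [0.3997,0.1,0.1206],"twist": [0,0,0],"claw": 0.0912},
    {"slide": [0.3997,0.14,0.1206],"twist": [0,0,0],"claw": 0.0912},
    {"slide": [0.3997,0.16,0.1206],"twist": [0,0,0],"claw": 0.0912},
    {"slide": [0.3997,0.16,0.1206],"twist": [0,0,0],"claw": 0.0912},
    {"slide": [0.3997,0.16,0.1206],"twist": [0,0,0],"claw": 0.0912},
  ],
)

```text
time_s: 22.67
eef_pos: [552.0, -416.8, 136.6]
ee_rot: [-0.501, 0.502, -0.498, 0.499]
wrist_force: [-0.1, -0.6, 0.7]
opening: 91.3
```

Run:
```python
from h import *
st()
goto(553,-417.5,35,0)
```

```text
t 22.67 pos [ 552.   -416.79  136.56] q6 -0.6610290261145236 open 91.3 F [-0.12 -0.58  0.69] tilt [-0.01  0.   -1.  ]
target (553, -417.5, 35) slide [0.0009, 0.1015, 0.0016] twist [0.34, -0.03, -0.1] dist 102 jaw -0.0->-0.0
```

Call:
apply_moves(
  moves=[
    {"slide": [0.001,0.03,0.0015],"twist": [0,0,0],"claw": 0.0912},
    {"slide": [0.001,0.06,0.0015],"twist": [0,0,0],"claw": 0.0912},
    {"slide": [0.001,0.085,0.0015],"twist": [0,0,0],"claw": 0.0912},
    {"slide": [0.001,0.1015,0.0015],"twist": [0,0,0],"claw": 0.0912},
    {"slide": [0.001,0.1015,0.0015],"twist": [0,0,0],"claw": 0.0912},
    {"slide": [0.001,0.1015,0.0015],"twist": [0,0,0],"claw": 0.054},
    {"slide": [0.001,0.1015,0.0015],"twist": [0,0,0],"claw": 0.054},
    {"slide": [0.001,0.1015,0.0015],"twist": [0,0,0],"claw": 0.054},
    {"slide": [0.001,0.1015,0.0015],"twist": [0,0,0],"claw": 0.054},
    {"slide": [0.001,0.1015,0.0015],"twist": [0,0,0],"claw": 0.054},
    {"slide": [0.001,0.1015,0.0015],"twist": [0,0,0],"claw": 0.054},
    {"slide": [0.001,0.1015,0.0015],"twist": [0,0,0],"claw": 0.054},
    {"slide": [0.001,0.1015,0.0015],"twist": [0,0,0],"claw": 0.054},
  ],
)

```text
time_s: 23.75
eef_pos: [553.6, -418.1, 36.5]
ee_rot: [-0.501, 0.501, -0.499, 0.499]
wrist_force: [0.2, -0.2, 6.9]
opening: 59.8
```

Run:
```python
from h import *
st()
goto(554.5,6,300,0)
```

```text
t 23.75 pos [ 553.65 -418.09   36.5 ] q6 -0.6606514889709961 open 59.8 F [ 0.24 -0.24  6.86] tilt [-0.  0. -1.]
target (554.5, 6, 300) slide [-0.4242, -0.2633, -0.0004] twist [0.21, -0.03, -0.02] dist 499 jaw -0.0->-0.0
```

Call:
apply_moves(
  moves=[
    {"slide": [0,-0.04,0],"twist": [0,0,0],"claw": 0.054},
    {"slide": [0,-0.08,0],"twist": [0,0,0],"claw": 0.054},
    {"slide": [0,-0.12,0],"twist": [0,0,0],"claw": 0.054},
    {"slide": [0,-0.16,0],"twist": [0,0,0],"claw": 0.054},
    {"slide": [0,-0.2,0],"twist": [0,0,0],"claw": 0.054},
    {"slide": [-0.015,-0.235,0],"twist": [0,0,0],"claw": 0.054},
    {"slide": [-0.04,-0.255,0],"twist": [0,0,0],"claw": 0.054},
    {"slide": [-0.424,-0.263,0],"twist": [0,0,0],"claw": 0.054},
    {"slide": [-0.424,-0.263,0],"twist": [0,0,0],"claw": 0.054},
    {"slide": [-0.424,-0.263,0],"twist": [0,0,0],"claw": 0.054},
    {"slide": [-0.424,-0.263,0],"twist": [0,0,0],"claw": 0.054},
    {"slide": [-0.424,-0.263,0],"twist": [0,0,0],"claw": 0.054},
    {"slide": [-0.424,-0.263,0],"twist": [0,0,0],"claw": 0.054},
    {"slide": [-0.424,-0.263,0],"twist": [0,0,0],"claw": 0.054},
    {"slide": [-0.424,-0.263,0],"twist": [0,0,0],"claw": 0.054},
    {"slide": [-0.424,-0.263,0],"twist": [0,0,0],"claw": 0.054},
    {"slide": [-0.424,-0.263,0],"twist": [0,0,0],"claw": 0.054},
    {"slide": [-0.424,-0.263,0],"twist": [0,0,0],"claw": 0.054},
    {"slide": [-0.424,-0.263,0],"twist": [0,0,0],"claw": 0.054},
    {"slide": [-0.424,-0.263,0],"twist": [0,0,0],"claw": 0.054},
  ],
)

```text
time_s: 25.42
eef_pos: [554.7, 4.6, 299.2]
ee_rot: [-0.501, 0.501, -0.499, 0.498]
wrist_force: [0.2, -0.7, -2.6]
opening: 59.6
```

Run:
```python
from h import *
st()
cv2.imwrite("pics/s9.png",env.snapshot("scene")[:,:,::-1])
goto(554.5,6,182,0)
```

```text
t 25.42 pos [554.71   4.59 299.19] q6 -0.010501360783492212 open 59.6 F [ 0.16 -0.73 -2.58] tilt [-0. -0. -1.]
target (554.5, 6, 182) slide [-0.0017, 0.1173, 0.0003] twist [0.26, -0.13, 0.02] dist 117 jaw -0.1->-0.0
```

View pics/s9.png

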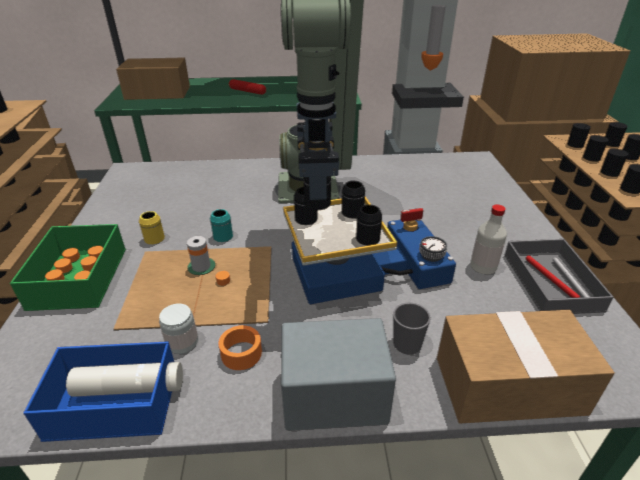

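B is held (opening 59.6), the sheet now has only the gauge and cap on it, and three housings stand on the tray. I'll place the last one.

Call:
apply_moves(
  moves=[
    {"slide": [-0.001,0.04,0],"twist": [0,0,0],"claw": 0.054},
    {"slide": [-0.001,0.075,0],"twist": [0,0,0],"claw": 0.054},
    {"slide": [-0.001,0.1,0],"twist": [0,0,0],"claw": 0.054},
    {"slide": [-0.001,0.111,0],"twist": [0,0,0],"claw": 0.054},
    {"slide": [-0.001,0.116,0],"twist": [0,0,0],"claw": 0.054},
    {"slide": [-0.001,0.117,0],"twist": [0,0,0],"claw": 0.054},
    {"slide": [-0.001,0.117,0],"twist": [0,0,0],"claw": 0.054},
    {"slide": [-0.001,0.117,0],"twist": [0,0,0],"claw": 0.08},
    {"slide": [-0.001,0.117,0],"twist": [0,0,0],"claw": 0.09},
    {"slide": [-0.001,0.117,0],"twist": [0,0,0],"claw": 0.0912},
    {"slide": [-0.001,0.117,0],"twist": [0,0,0],"claw": 0.0912},
    {"slide": [0,0.08,0],"twist": [0,0,0],"claw": 0.0912},
    {"slide": [0,0.04,0],"twist": [0,0,0],"claw": 0.0912},
    {"slide": [0,0,0],"twist": [0.3,0,0],"claw": 0.0912},
    {"slide": [0,0,0],"twist": [0.3,0,0],"claw": 0.0912},
    {"slide": [0,0,0],"twist": [0.3,0,0],"claw": 0.0912},
    {"slide": [0,0,0],"twist": [0.3,0,0],"claw": 0.0912},
  ],
)

```text
time_s: 26.88
eef_pos: [554.4, 4.4, 298.9]
ee_rot: [0.499, -0.5, 0.501, -0.499]
wrist_force: [-0.2, -0.3, -1.2]
opening: 91.3
```

Run:
```python
from h import *
st()
cv2.imwrite("pics/s10.png",env.snapshot("scene")[:,:,::-1])
goto(379,274,300,10.8)
goto(379,274,200,10.8)
```

```text
t 26.88 pos [554.39   4.37 298.94] q6 -0.010491101988261108 open 91.3 F [-0.16 -0.25 -1.23] tilt [ 0. -0. -1.]
target (379, 274, 300) slide [-0.2692, -0.0018, -0.1756] twist [0.1, -10.92, 0.01] dist 321 jaw -0.1->10.8
target (379, 274, 200) slide [-0.2693, 0.0982, -0.1754] twist [0.1, -10.92, 0.01] dist 336 jaw -0.1->10.8
```

View pics/s10.png

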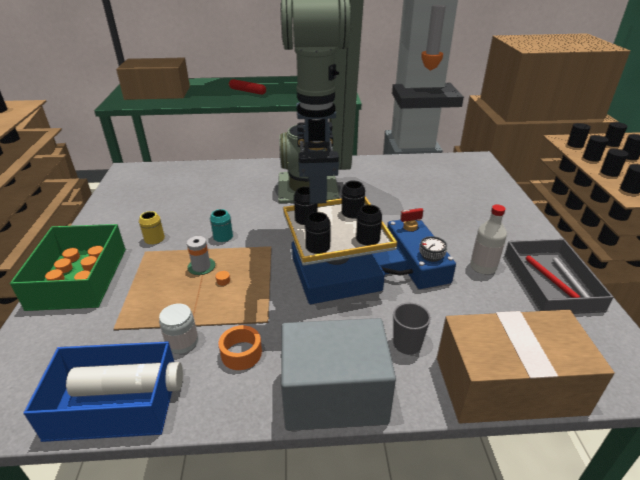

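All four housings stand on the tray: (305,204), (352,198), (368,224) and (317,231). Next I move above the valve.

Call:
apply_moves(
  moves=[
    {"slide": [-0.269,-0.002,-0.1756],"twist": [0,-10.9,0],"claw": 0.06},
    {"slide": [-0.269,-0.002,-0.1756],"twist": [0,-10.9,0],"claw": 0.06},
    {"slide": [-0.269,-0.002,-0.1756],"twist": [0,-10.9,0],"claw": 0.06},
    {"slide": [-0.269,-0.002,-0.1756],"twist": [0,-10.9,0],"claw": 0.06},
    {"slide": [-0.269,-0.002,-0.1756],"twist": [0,-10.9,0],"claw": 0.06},
    {"slide": [-0.269,-0.002,-0.1756],"twist": [0,-10.9,0],"claw": 0.06},
    {"slide": [-0.269,-0.002,-0.1756],"twist": [0,-10.9,0],"claw": 0.06},
    {"slide": [-0.269,-0.002,-0.1756],"twist": [0,-10.9,0],"claw": 0.06},
    {"slide": [-0.269,0.01,-0.1756],"twist": [0,-10.9,0],"claw": 0.06},
    {"slide": [-0.269,0.04,-0.1756],"twist": [0,-10.9,0],"claw": 0.06},
    {"slide": [-0.269,0.08,-0.1756],"twist": [0,-10.9,0],"claw": 0.06},
    {"slide": [-0.269,0.11,-0.1756],"twist": [0,-10.9,0],"claw": 0.06},
    {"slide": [-0.269,0.14,-0.1756],"twist": [0,-10.9,0],"claw": 0.06},
    {"slide": [-0.269,0.14,-0.1756],"twist": [0,-10.9,0],"claw": 0.06},
    {"slide": [-0.269,0.14,-0.1756],"twist": [0,-10.9,0],"claw": 0.06},
    {"slide": [-0.269,0.14,-0.1756],"twist": [0,-10.9,0],"claw": 0.06},
  ],
)

```text
time_s: 28.27
eef_pos: [379.4, 274.1, 159.0]
ee_rot: [0.545, -0.451, 0.451, -0.545]
wrist_force: [0.1, 0.5, 1.3]
opening: 59.8
```

Run:
```python
from h import *
st()
cv2.imwrite("pics/s11.png",env.snapshot("scene")[:,:,::-1])
cv2.imwrite("pics/t11.png",env.snapshot("top")[:,:,::-1])
crop("pics/s11.png",270,150,200,150,4,"pics/s11c.png")
crop("pics/t11.png",200,190,190,130,4,"pics/t11c.png")
goto(379,274,98,10.8)
```

```text
t 28.27 pos [379.37 274.12 159.03] q6 0.4121422734991188 open 59.8 F [0.14 0.47 1.27] tilt [-0.  0. -1.]
target (379, 274, 98) slide [0.0004, 0.062, -0.0011] twist [-0.09, -0.03, -0.08] dist 62 jaw 10.8->10.8
```

View pics/s11c.png

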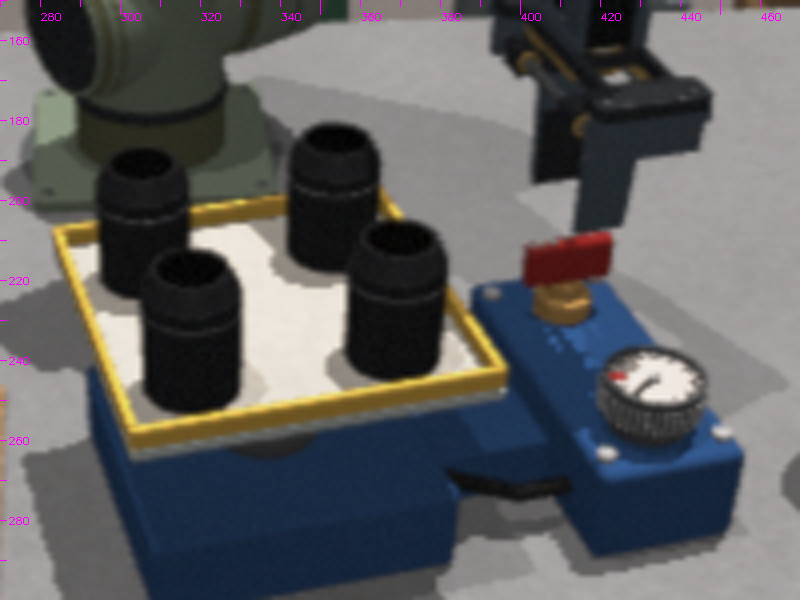

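View pics/t11c.png

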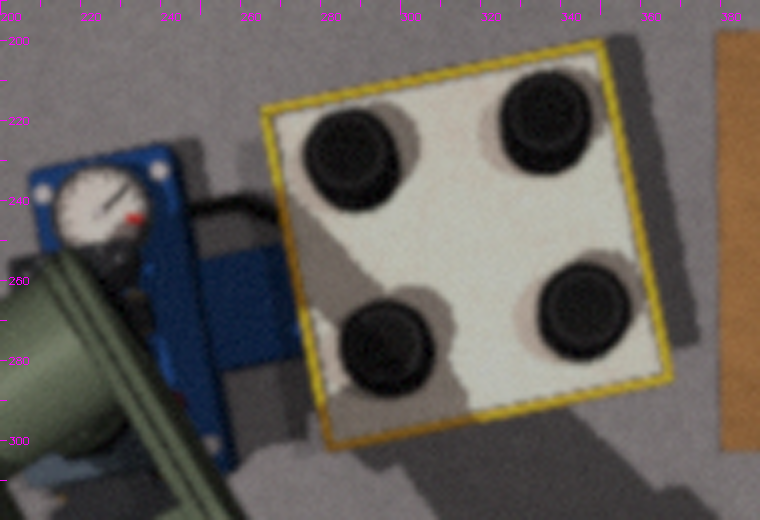

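All four housings are well inside the rim and the tray is still up. The dial pointer is at its raised position. I'll descend on the valve bar and pinch it.

Call:
apply_moves(
  moves=[
    {"slide": [0,0.025,0],"twist": [0,0,0],"claw": 0.06},
    {"slide": [0,0.045,-0.0005],"twist": [0,0,0],"claw": 0.06},
    {"slide": [0,0.058,-0.0005],"twist": [0,0,0],"claw": 0.06},
    {"slide": [0,0.065,-0.0005],"twist": [0,0,0],"claw": 0.06},
    {"slide": [0,0.065,-0.0005],"twist": [0,0,0],"claw": 0.03},
    {"slide": [0,0.065,-0.0005],"twist": [0,0,0],"claw": 0.02},
    {"slide": [0,0.065,-0.0005],"twist": [0,0,0],"claw": 0.016},
    {"slide": [0,0.065,-0.0005],"twist": [0,0,0],"claw": 0.01},
    {"slide": [0,0.065,-0.0005],"twist": [0,0,0],"claw": 0.01},
    {"slide": [0,0.065,-0.0005],"twist": [0,0,0],"claw": 0.01},
    {"slide": [0,0.065,-0.0005],"twist": [0,0,0],"claw": 0.01},
    {"slide": [0,0.065,-0.0005],"twist": [0,0,0],"claw": 0.01},
  ],
  squeeze=35,
)

```text
time_s: 29.37
eef_pos: [376.3, 273.9, 96.1]
ee_rot: [0.546, -0.452, 0.449, -0.544]
wrist_force: [-11.5, -0.8, 14.9]
opening: 13.6
```

Run:
```python
from h import *
st(); print(env.sense()["torque"])
cv2.imwrite("pics/s12.png",env.snapshot("scene")[:,:,::-1])
crop("pics/s12.png",270,150,200,150,4,"pics/s12c.png")
```

```text
t 29.37 pos [376.25 273.93  96.08] q6 0.41114933917851193 open 13.6 F [-11.47  -0.83  14.93] tilt [-0.01  0.   -1.  ]
[0.08 1.66 0.63]
```

View pics/s12c.png

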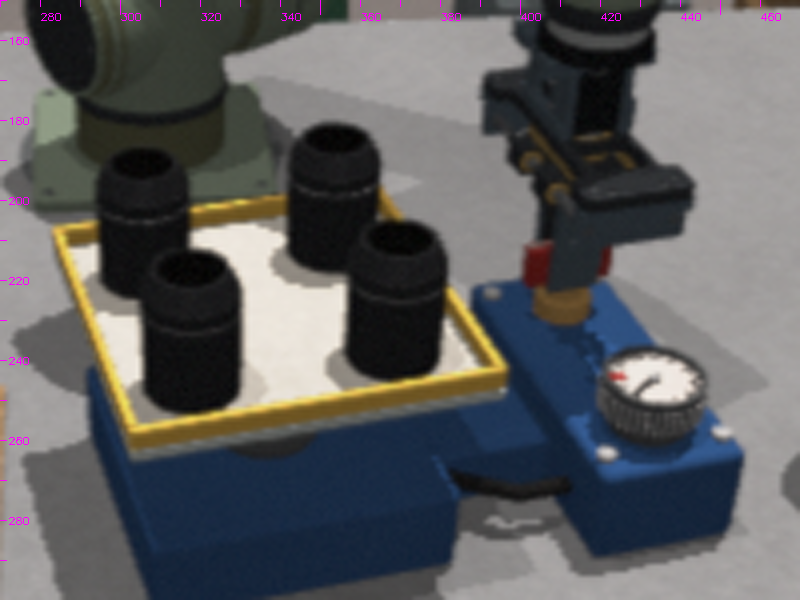

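The bar is pinched (13.6 mm) and the tray is still up. I'll turn counter-clockwise in small stages.

Call:
apply_moves(
  moves=[
    {"slide": [0,0,0],"twist": [0,0,0],"claw": 0.01},
    {"slide": [0,0,0],"twist": [0,-4,0],"claw": 0.01},
    {"slide": [0,0,0],"twist": [0,-8,0],"claw": 0.01},
    {"slide": [0,0,0],"twist": [0,-12,0],"claw": 0.01},
    {"slide": [0,0,0],"twist": [0,-16,0],"claw": 0.01},
    {"slide": [0,0,0],"twist": [0,-20,0],"claw": 0.01},
    {"slide": [0,0,0],"twist": [0,-24,0],"claw": 0.01},
    {"slide": [0,0,0],"twist": [0,-28,0],"claw": 0.01},
    {"slide": [0,0,0],"twist": [0,-32,0],"claw": 0.01},
    {"slide": [0,0,0],"twist": [0,-36,0],"claw": 0.01},
    {"slide": [0,0,0],"twist": [0,-38,0],"claw": 0.01},
    {"slide": [0,0,0],"twist": [0,-38,0],"claw": 0.01},
  ],
)

```text
time_s: 30.42
eef_pos: [376.7, 274.3, 96.2]
ee_rot: [0.662, -0.25, 0.247, -0.662]
wrist_force: [-0.7, 0.5, -1.6]
opening: 13.9
```

Run:
```python
from h import *
st(); print(env.sense()["torque"]); goto(376,274,96)
cv2.imwrite("pics/s13.png",env.snapshot("scene")[:,:,::-1])
crop("pics/s13.png",270,150,200,150,4,"pics/s13c.png")
```

```text
t 30.42 pos [376.7  274.27  96.21] q6 -0.2531666224963005 open 13.9 F [-0.74  0.53 -1.57] tilt [-0.  0. -1.]
[ 0.26 -0.37  0.28]
target (376, 274, 96) slide [-0.0003, 0.0002, -0.0007] twist [0.09, -0.0, -0.21] dist 1 jaw 48.9->48.9
```

View pics/s13c.png

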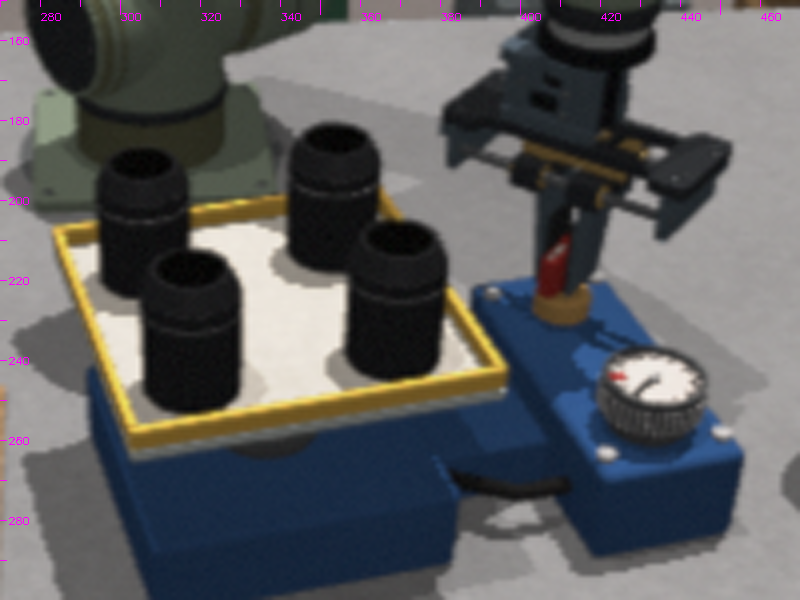

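The valve is at about 0.66 rad and the tray is still up, so I open it a bit further.

Call:
apply_moves(
  moves=[
    {"slide": [0,0,0],"twist": [0,-2,0],"claw": 0.01},
    {"slide": [0,0,0],"twist": [0,-4,0],"claw": 0.01},
    {"slide": [0,0,0],"twist": [0,-6,0],"claw": 0.01},
    {"slide": [0,0,0],"twist": [0,-8,0],"claw": 0.01},
    {"slide": [0,0,0],"twist": [0,-8,0],"claw": 0.01},
    {"slide": [0,0,0],"twist": [0,-8,0],"claw": 0.01},
    {"slide": [0,0,0],"twist": [0,-8,0],"claw": 0.01},
    {"slide": [0,0,0],"twist": [0,-8,0],"claw": 0.01},
    {"slide": [0,0,0],"twist": [0,-8,0],"claw": 0.01},
    {"slide": [0,0,0],"twist": [0,-8,0],"claw": 0.01},
  ],
)

```text
time_s: 31.3
eef_pos: [376.8, 274.4, 96.2]
ee_rot: [-0.677, 0.203, -0.201, 0.678]
wrist_force: [-0.5, 2.1, -2.0]
opening: 13.5
```

Run:
```python
from h import *
st(); print(env.sense()["torque"]); goto(376,274,96)
cv2.imwrite("pics/s14.png",env.snapshot("scene")[:,:,::-1])
crop("pics/s14.png",270,150,200,150,4,"pics/s14c.png")
a=cv2.imread("pics/s13.png").astype(int);b=cv2.imread("pics/s14.png").astype(int)
print(np.abs(a-b)[190:300,280:395].mean())
```

```text
t 31.30 pos [376.78 274.37  96.2 ] q6 -0.3911478626777049 open 13.5 F [-0.46  2.09 -1.99] tilt [-0.  0. -1.]
[ 0.26 -0.36  0.18]
target (376, 274, 96) slide [-0.0005, 0.0002, -0.0007] twist [0.05, -0.0, -0.21] dist 1 jaw 56.8->56.8
1.3552569169960473
```

View pics/s14c.png

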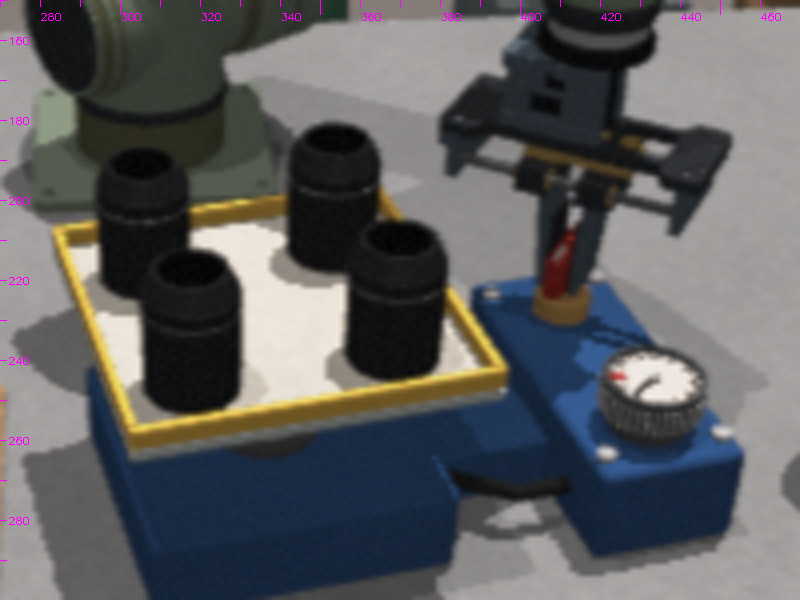

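At 0.80 rad neither the tray nor the pointer has moved. Another step.

Call:
apply_moves(
  moves=[
    {"slide": [0,0,0],"twist": [0,-2,0],"claw": 0.01},
    {"slide": [0,0,0],"twist": [0,-4,0],"claw": 0.01},
    {"slide": [0,0,0],"twist": [0,-6,0],"claw": 0.01},
    {"slide": [0,0,0],"twist": [0,-7,0],"claw": 0.01},
    {"slide": [0,0,0],"twist": [0,-7,0],"claw": 0.01},
    {"slide": [0,0,0],"twist": [0,-7,0],"claw": 0.01},
    {"slide": [0,0,0],"twist": [0,-7,0],"claw": 0.01},
    {"slide": [0,0,0],"twist": [0,-7,0],"claw": 0.01},
    {"slide": [0,0,0],"twist": [0,-7,0],"claw": 0.01},
    {"slide": [0,0,0],"twist": [0,-7,0],"claw": 0.01},
  ],
)

```text
time_s: 32.18
eef_pos: [376.8, 274.5, 96.2]
ee_rot: [-0.688, 0.162, -0.159, 0.689]
wrist_force: [-0.6, 2.1, -3.4]
opening: 14.1
```

Run:
```python
from h import *
st(); goto(376,274,96)
cv2.imwrite("pics/s15.png",env.snapshot("scene")[:,:,::-1])
crop("pics/s15.png",270,150,200,150,4,"pics/s15c.png")
a=cv2.imread("pics/s14.png").astype(int);b=cv2.imread("pics/s15.png").astype(int)
print(np.abs(a-b)[190:300,280:395].mean())
```

```text
t 32.18 pos [376.79 274.46  96.19] q6 -0.5133144683772638 open 14.1 F [-0.59  2.09 -3.38] tilt [-0.  0. -1.]
target (376, 274, 96) slide [-0.0005, 0.0002, -0.0008] twist [0.01, -0.0, -0.22] dist 1 jaw 63.8->63.8
16.379235836627142
```

View pics/s15c.png

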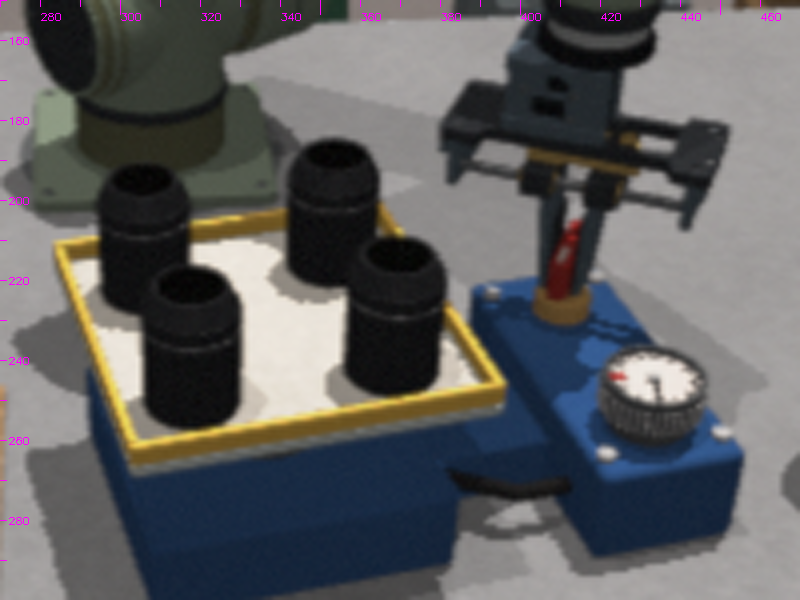

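The tray is sinking: the rim is 4 px lower, about 10–15 mm in 0.6 s, which is well below the limit. I'll hold the valve here.

Call:
apply_moves(
  moves=[
    {"slide": [0,0,0],"twist": [0,0,0],"claw": 0.01},
    {"slide": [0,0,0],"twist": [0,0,0],"claw": 0.01},
    {"slide": [0,0,0],"twist": [0,0,0],"claw": 0.01},
    {"slide": [0,0,0],"twist": [0,0,0],"claw": 0.01},
    {"slide": [0,0,0],"twist": [0,0,0],"claw": 0.01},
    {"slide": [0,0,0],"twist": [0,0,0],"claw": 0.01},
    {"slide": [0,0,0],"twist": [0,0,0],"claw": 0.01},
    {"slide": [0,0,0],"twist": [0,0,0],"claw": 0.01},
    {"slide": [0,0,0],"twist": [0,0,0],"claw": 0.01},
    {"slide": [0,0,0],"twist": [0,0,0],"claw": 0.01},
    {"slide": [0,0,0],"twist": [0,0,0],"claw": 0.01},
    {"slide": [0,0,0],"twist": [0,0,0],"claw": 0.01},
  ],
)

```text
time_s: 33.23
eef_pos: [376.8, 274.5, 96.2]
ee_rot: [-0.688, 0.162, -0.159, 0.689]
wrist_force: [-0.5, 2.7, -2.4]
opening: 14.0
```

Run:
```python
from h import *
st()
cv2.imwrite("pics/s16.png",env.snapshot("scene")[:,:,::-1])
crop("pics/s16.png",270,150,200,150,4,"pics/s16c.png")
```

```text
t 33.23 pos [376.82 274.48  96.22] q6 -0.5133392632216973 open 14.0 F [-0.48  2.72 -2.39] tilt [-0.  0. -1.]
```

View pics/s16c.png

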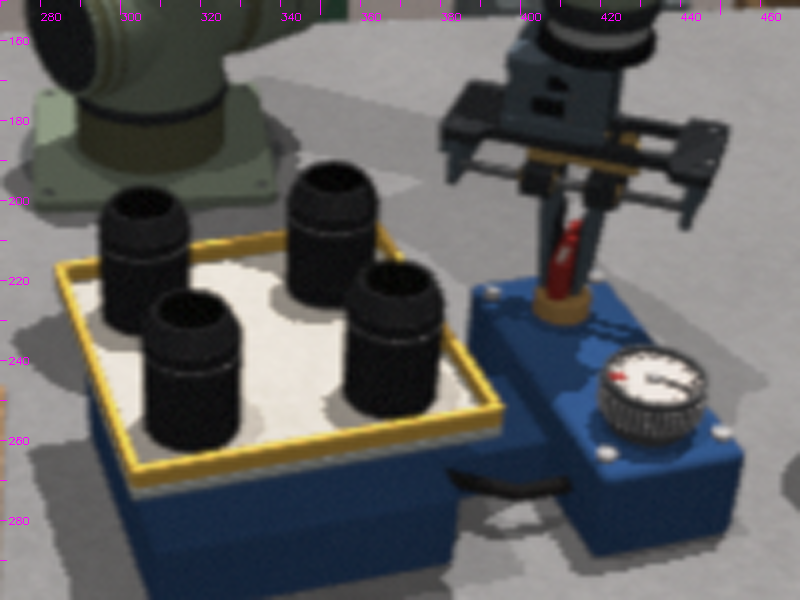

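The tray is sinking steadily at about 20 mm/s with all the housings upright. I'll keep waiting.

Call:
apply_moves(
  moves=[
    {"slide": [0,0,0],"twist": [0,0,0],"claw": 0.01},
    {"slide": [0,0,0],"twist": [0,0,0],"claw": 0.01},
    {"slide": [0,0,0],"twist": [0,0,0],"claw": 0.01},
    {"slide": [0,0,0],"twist": [0,0,0],"claw": 0.01},
    {"slide": [0,0,0],"twist": [0,0,0],"claw": 0.01},
    {"slide": [0,0,0],"twist": [0,0,0],"claw": 0.01},
    {"slide": [0,0,0],"twist": [0,0,0],"claw": 0.01},
    {"slide": [0,0,0],"twist": [0,0,0],"claw": 0.01},
    {"slide": [0,0,0],"twist": [0,0,0],"claw": 0.01},
    {"slide": [0,0,0],"twist": [0,0,0],"claw": 0.01},
    {"slide": [0,0,0],"twist": [0,0,0],"claw": 0.01},
    {"slide": [0,0,0],"twist": [0,0,0],"claw": 0.01},
    {"slide": [0,0,0],"twist": [0,0,0],"claw": 0.01},
    {"slide": [0,0,0],"twist": [0,0,0],"claw": 0.01},
    {"slide": [0,0,0],"twist": [0,0,0],"claw": 0.01},
    {"slide": [0,0,0],"twist": [0,0,0],"claw": 0.01},
    {"slide": [0,0,0],"twist": [0,0,0],"claw": 0.01},
    {"slide": [0,0,0],"twist": [0,0,0],"claw": 0.01},
    {"slide": [0,0,0],"twist": [0,0,0],"claw": 0.01},
    {"slide": [0,0,0],"twist": [0,0,0],"claw": 0.01},
  ],
)

```text
time_s: 34.95
eef_pos: [376.8, 274.5, 96.2]
ee_rot: [-0.688, 0.162, -0.159, 0.689]
wrist_force: [-0.1, 1.9, -2.4]
opening: 14.1
```

Call:
apply_moves(
  moves=[
    {"slide": [0,0,0],"twist": [0,0,0],"claw": 0.01},
    {"slide": [0,0,0],"twist": [0,0,0],"claw": 0.01},
    {"slide": [0,0,0],"twist": [0,0,0],"claw": 0.01},
    {"slide": [0,0,0],"twist": [0,0,0],"claw": 0.01},
    {"slide": [0,0,0],"twist": [0,0,0],"claw": 0.01},
    {"slide": [0,0,0],"twist": [0,0,0],"claw": 0.01},
    {"slide": [0,0,0],"twist": [0,0,0],"claw": 0.01},
    {"slide": [0,0,0],"twist": [0,0,0],"claw": 0.01},
    {"slide": [0,0,0],"twist": [0,0,0],"claw": 0.01},
    {"slide": [0,0,0],"twist": [0,0,0],"claw": 0.01},
    {"slide": [0,0,0],"twist": [0,0,0],"claw": 0.01},
    {"slide": [0,0,0],"twist": [0,0,0],"claw": 0.01},
  ],
)

```text
time_s: 35.95
eef_pos: [376.8, 274.5, 96.2]
ee_rot: [-0.688, 0.162, -0.159, 0.689]
wrist_force: [-0.2, 2.6, -3.0]
opening: 13.8
```

Run:
```python
from h import *
st()
cv2.imwrite("pics/s17.png",env.snapshot("scene")[:,:,::-1])
crop("pics/s17.png",270,150,200,150,4,"pics/s17c.png")
c,s=np.cos(np.radians(10.8)),np.sin(np.radians(10.8)); Rz=np.array([[c,-s],[s,c]])
for x,y in((114,-114),(114,114)):
    p=np.array([482,55.5])+Rz@[x,y]
    print([proj('scene',[[*p,z]])[0] for z in (165,95)])
```

```text
t 35.95 pos [376.84 274.48  96.23] q6 -0.5133573389704236 open 13.8 F [-0.21  2.57 -3.01] tilt [-0.  0. -1.]
[array([300.68, 256.69]), array([301.55, 280.47])]
[array([396.08, 241.46]), array([393.37, 264.82])]
```

View pics/s17c.png

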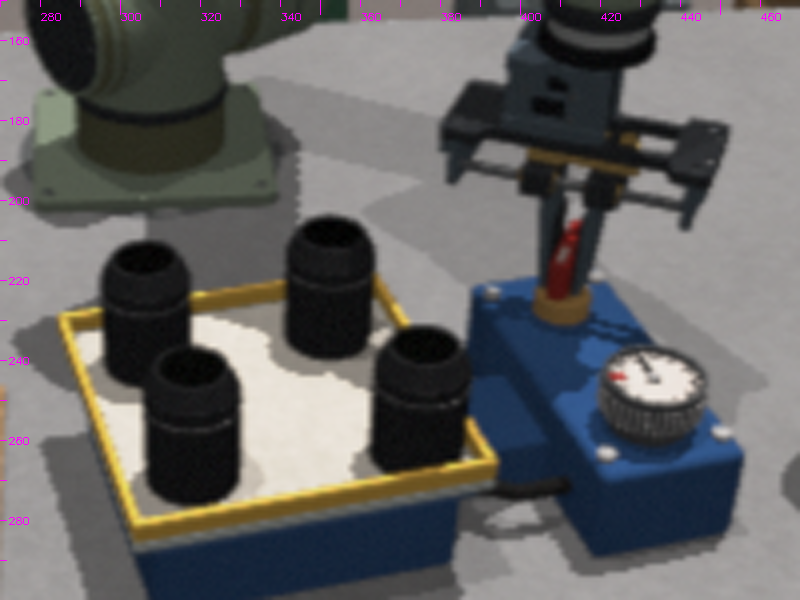

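The tray is down: its front corner is at y≈280, against 280.5 predicted. One housing, the (+x,+y) one, was knocked toward the +y rim, so I'll measure where it is now.

Run:
```python
from h import *
cv2.imwrite("pics/t18.png",env.snapshot("top")[:,:,::-1])
cv2.imwrite("pics/s18.png",env.snapshot("scene")[:,:,::-1])
crop("pics/t18.png",200,190,190,130,4,"pics/t18c.png")
c,s=np.cos(np.radians(10.8)),np.sin(np.radians(10.8)); Rz=np.array([[c,-s],[s,c]])
for u in((376,235),(318.3,241.5),(352.5,208),(306.5,214.5)):
    p=onz('scene',u,163)[:2]; print(u,p,Rz.T@(p-[482,55.5]))
a=cv2.imread("pics/s17.png").astype(int);b=cv2.imread("pics/s18.png").astype(int)
print(np.abs(a-b)[190:300,280:395].mean())
```

```text
(376, 235) [540.64 146.92] [74.73 78.81]
(318.3, 241.5) [557.58   7.79] [ 65.3  -61.02]
(352.5, 208) [415.28 105.61] [-56.15  61.72]
(306.5, 214.5) [438.37 -15.22] [-56.11 -61.3 ]
1.3223978919631094
```

View pics/t18c.png

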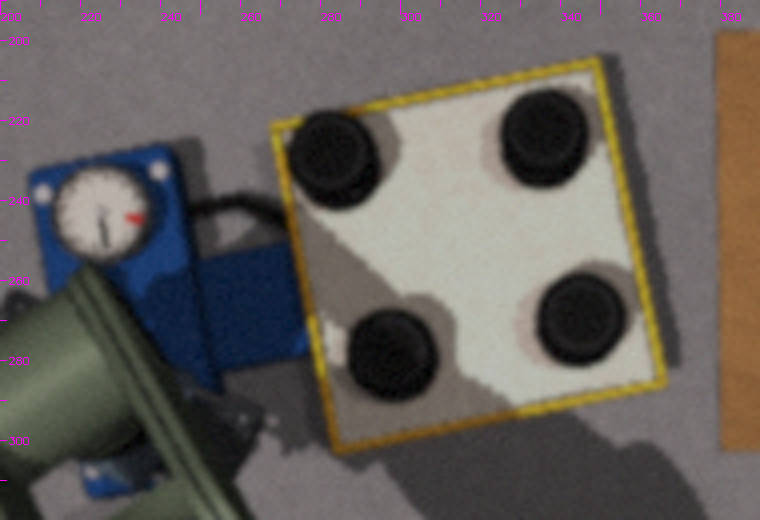

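The knocked housing is upright at about (72,78), against the inside of the rim and within the ±90 limit. The tray isn't moving and the pointer is at −x. I'll shut the valve.

Call:
apply_moves(
  moves=[
    {"slide": [0,0,0],"twist": [0,5,0],"claw": 0.01},
    {"slide": [0,0,0],"twist": [0,10,0],"claw": 0.01},
    {"slide": [0,0,0],"twist": [0,15,0],"claw": 0.01},
    {"slide": [0,0,0],"twist": [0,20,0],"claw": 0.01},
    {"slide": [0,0,0],"twist": [0,25,0],"claw": 0.01},
    {"slide": [0,0,0],"twist": [0,30,0],"claw": 0.01},
    {"slide": [0,0,0],"twist": [0,35,0],"claw": 0.01},
    {"slide": [0,0,0],"twist": [0,40,0],"claw": 0.01},
    {"slide": [0,0,0],"twist": [0,45,0],"claw": 0.01},
    {"slide": [0,0,0],"twist": [0,49,0],"claw": 0.01},
    {"slide": [0,0,0],"twist": [0,52,0],"claw": 0.01},
    {"slide": [0,0,0],"twist": [0,54,0],"claw": 0.01},
    {"slide": [0,0,0],"twist": [0,54,0],"claw": 0.01},
    {"slide": [0,0,0],"twist": [0,54,0],"claw": 0.01},
  ],
)

```text
time_s: 37.27
eef_pos: [376.2, 274.0, 96.2]
ee_rot: [0.542, -0.456, 0.453, -0.54]
wrist_force: [-3.2, 0.3, 0.1]
opening: 13.9
```

Run:
```python
from h import *
st(); print(env.sense()["torque"]); goto(376,274,96)
```

```text
t 37.27 pos [376.15 273.96  96.22] q6 0.4270157479902243 open 13.9 F [-3.21  0.27  0.05] tilt [-0.  0. -1.]
[0.14 0.15 1.09]
target (376, 274, 96) slide [-0.0001, 0.0002, -0.0001] twist [0.25, -0.0, -0.05] dist 0 jaw 9.9->9.9
```

The valve is shut: the jaw is back at 10° and the torque shows it against the stop. I'll release, rise, and measure the dial.

Call:
apply_moves(
  moves=[
    {"slide": [0,0,0],"twist": [0,0,0],"claw": 0.03},
    {"slide": [0,0,0],"twist": [0,0,0],"claw": 0.05},
    {"slide": [0,0,0],"twist": [0,0,0],"claw": 0.06},
    {"slide": [0,0,0],"twist": [0,0,0],"claw": 0.06},
    {"slide": [0,-0.03,0],"twist": [0,0,0],"claw": 0.06},
    {"slide": [0,-0.07,0],"twist": [0,0,0],"claw": 0.06},
    {"slide": [0,-0.11,0],"twist": [0,0,0],"claw": 0.08},
    {"slide": [0,-0.13,0],"twist": [0,0,0],"claw": 0.0912},
    {"slide": [0,-0.13,0],"twist": [0,0,0],"claw": 0.0912},
    {"slide": [0,-0.13,0],"twist": [0,0,0],"claw": 0.0912},
  ],
)

```text
time_s: 38.1
eef_pos: [377.3, 274.1, 227.2]
ee_rot: [0.541, -0.456, 0.454, -0.541]
wrist_force: [-0.2, -0.2, -0.7]
opening: 78.1
```

Run:
```python
from h import *
st()
cv2.imwrite("pics/t19.png",env.snapshot("top")[:,:,::-1])
cv2.imwrite("pics/s19.png",env.snapshot("scene")[:,:,::-1])
crop("pics/t19.png",200,225,60,80,8,"pics/t19c.png")
crop("pics/s19.png",390,195,90,80,8,"pics/s19c.png")
for n,f,(x0,y0,x1,y1) in(("top","t19",(215,230,240,258)),("scene","s19",(418,232,450,258))):
    im=cv2.imread(f"pics/{f}.png").astype(int); sub=im[y0:y1,x0:x1]
    w=np.clip(sub[:,:,2]-np.maximum(sub[:,:,1],sub[:,:,0])-50,0,None); yy,xx=np.mgrid[y0:y1,x0:x1]
    u=((w*xx).sum()/w.sum(),(w*yy).sum()/w.sum()); p=onz(n,u,104)[:2]
    d=p-[511,300]; print(n,u,p,np.linalg.norm(d),np.degrees(np.arctan2(d[1],d[0])))
goto(511,300,200,65)
goto(511,300,79,65)
```

```text
t 38.10 pos [377.26 274.13 227.15] q6 0.4277141261798852 open 78.1 F [-0.19 -0.19 -0.66] tilt [-0.  0. -1.]
top (np.float64(233.10714285714286), np.float64(244.03571428571428)) [507.32 278.65] 21.663340209722406 -99.78514593864952
scene (np.float64(424.4117647058824), np.float64(243.5686274509804)) [503.84 281.17] 20.148101035114284 -110.81995103975483
target (511, 300, 200) slide [-0.003, 0.0239, 0.1377] twist [0.37, -55.07, -0.18] dist 140 jaw 9.9->65.0
target (511, 300, 79) slide [-0.003, 0.1449, 0.1386] twist [0.37, -55.07, -0.18] dist 201 jaw 9.9->65.0
```

View pics/t19c.png

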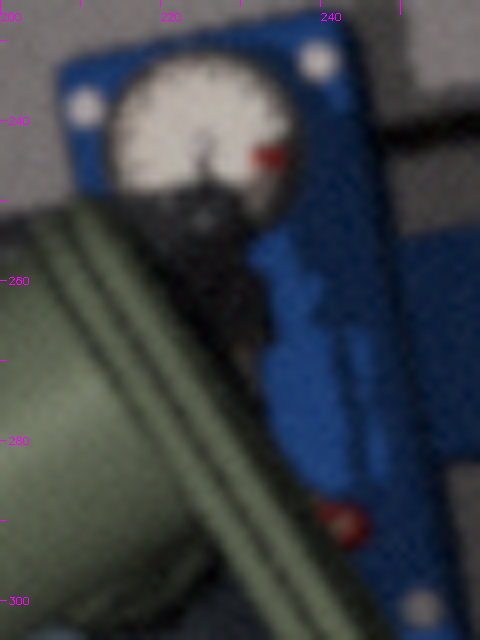

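View pics/s19c.png

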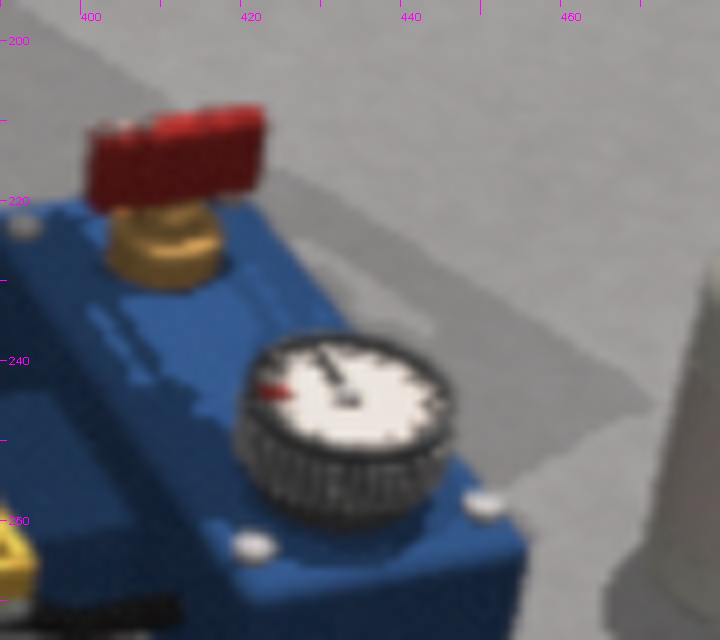

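The valve handle is back in line with its start position. The zero mark is at about −100°, so it needs roughly 69° clockwise. Moving above the dial.

Call:
apply_moves(
  moves=[
    {"slide": [0,0,0.03],"twist": [0,-7,0],"claw": 0.0912},
    {"slide": [0,0,0.06],"twist": [0,-14,0],"claw": 0.0912},
    {"slide": [-0.001,0,0.09],"twist": [0,-21,0],"claw": 0.0912},
    {"slide": [-0.002,0.01,0.12],"twist": [0,-28,0],"claw": 0.0912},
    {"slide": [-0.003,0.024,0.138],"twist": [0,-35,0],"claw": 0.0912},
    {"slide": [-0.003,0.04,0.138],"twist": [0,-42,0],"claw": 0.0912},
    {"slide": [-0.003,0.06,0.138],"twist": [0,-49,0],"claw": 0.0912},
    {"slide": [-0.003,0.08,0.138],"twist": [0,-55,0],"claw": 0.0912},
    {"slide": [-0.003,0.08,0.138],"twist": [0,-55,0],"claw": 0.0912},
    {"slide": [-0.003,0.08,0.138],"twist": [0,-55,0],"claw": 0.0912},
    {"slide": [-0.003,0.08,0.138],"twist": [0,-55,0],"claw": 0.0912},
    {"slide": [-0.003,0.08,0.138],"twist": [0,-55,0],"claw": 0.0912},
  ],
)

```text
time_s: 39.2
eef_pos: [511.4, 300.3, 145.0]
ee_rot: [0.691, -0.156, 0.152, -0.69]
wrist_force: [-0.4, 0.3, 0.0]
opening: 91.3
```

Run:
```python
from h import *
st()
cv2.imwrite("pics/s20.png",env.snapshot("scene")[:,:,::-1])
crop("pics/s20.png",330,130,190,150,4,"pics/s20c.png")
goto(510.5,300,79,65)
```

```text
t 39.20 pos [511.44 300.33 144.96] q6 -0.6223937458057891 open 91.3 F [-0.44  0.26  0.04] tilt [-0.01 -0.   -1.  ]
target (510.5, 300, 79) slide [-0.0005, 0.0662, -0.0006] twist [0.13, -0.14, -0.24] dist 66 jaw 64.9->65.0
```

View pics/s20c.png

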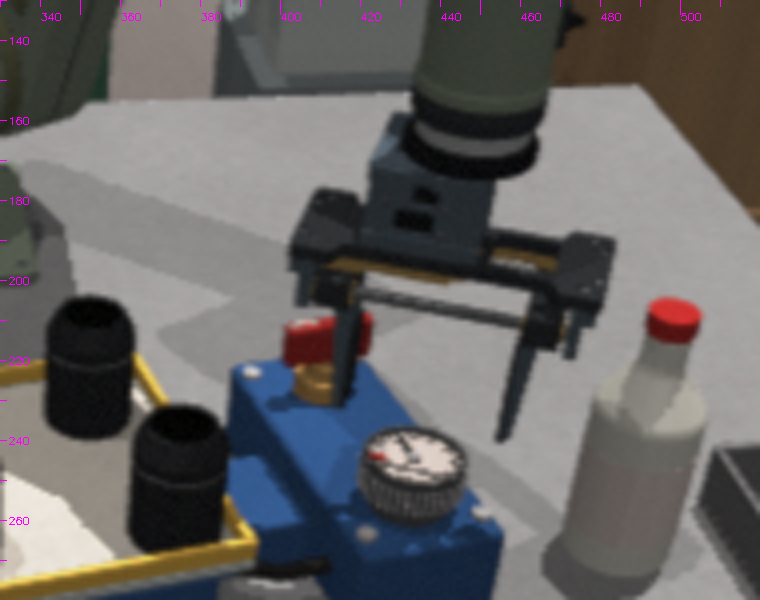

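The gripper is centred above the dial and clear of the bottle. Descending to grip the bezel.

Call:
apply_moves(
  moves=[
    {"slide": [0,0.025,0],"twist": [0,0,0],"claw": 0.0912},
    {"slide": [0,0.045,0],"twist": [0,0,0],"claw": 0.0912},
    {"slide": [-0.0005,0.06,-0.0005],"twist": [0,0,0],"claw": 0.0912},
    {"slide": [-0.0005,0.066,-0.0005],"twist": [0,0,0],"claw": 0.0912},
    {"slide": [-0.0005,0.066,-0.0005],"twist": [0,0,0],"claw": 0.0912},
    {"slide": [-0.0005,0.066,-0.0005],"twist": [0,0,0],"claw": 0.06},
    {"slide": [-0.0005,0.066,-0.0005],"twist": [0,0,0],"claw": 0.06},
    {"slide": [-0.0005,0.066,-0.0005],"twist": [0,0,0],"claw": 0.06},
    {"slide": [-0.0005,0.066,-0.0005],"twist": [0,0,0],"claw": 0.06},
    {"slide": [-0.0005,0.066,-0.0005],"twist": [0,0,0],"claw": 0.06},
    {"slide": [-0.0005,0.066,-0.0005],"twist": [0,0,0],"claw": 0.06},
  ],
  squeeze=20,
)

```text
time_s: 40.17
eef_pos: [511.0, 300.3, 80.1]
ee_rot: [0.69, -0.155, 0.153, -0.69]
wrist_force: [0.3, -0.4, 4.6]
opening: 65.8
```

Run:
```python
from h import *
st(); goto(511,300,79)
```

```text
t 40.17 pos [510.97 300.28  80.1 ] q6 -0.6226929834665953 open 65.8 F [ 0.27 -0.4   4.56] tilt [-0.  0. -1.]
target (511, 300, 79) slide [0.0002, 0.0011, -0.0002] twist [0.06, -0.0, -0.18] dist 1 jaw 64.9->64.9
```

Gripped at 65.8 mm. Next I turn it 69° clockwise, which is a positive twist about tool y.

Call:
apply_moves(
  moves=[
    {"slide": [0,0,0],"twist": [0,5,0],"claw": 0.06},
    {"slide": [0,0,0],"twist": [0,10,0],"claw": 0.06},
    {"slide": [0,0,0],"twist": [0,15,0],"claw": 0.06},
    {"slide": [0,0,0],"twist": [0,20,0],"claw": 0.06},
    {"slide": [0,0,0],"twist": [0,25,0],"claw": 0.06},
    {"slide": [0,0,0],"twist": [0,30,0],"claw": 0.06},
    {"slide": [0,0,0],"twist": [0,35,0],"claw": 0.06},
    {"slide": [0,0,0],"twist": [0,40,0],"claw": 0.06},
    {"slide": [0,0,0],"twist": [0,45,0],"claw": 0.06},
    {"slide": [0,0,0],"twist": [0,50,0],"claw": 0.06},
    {"slide": [0,0,0],"twist": [0,55,0],"claw": 0.06},
    {"slide": [0,0,0],"twist": [0,60,0],"claw": 0.06},
    {"slide": [0,0,0],"twist": [0,65,0],"claw": 0.06},
    {"slide": [0,0,0],"twist": [0,68,0],"claw": 0.06},
    {"slide": [0,0,0],"twist": [0,69,0],"claw": 0.06},
    {"slide": [0,0,0],"twist": [0,69,0],"claw": 0.06},
    {"slide": [0,0,0],"twist": [0,69,0],"claw": 0.06},
  ],
)

```text
time_s: 41.58
eef_pos: [508.1, 298.6, 80.1]
ee_rot: [-0.485, 0.519, -0.516, 0.479]
wrist_force: [-8.1, -4.3, 5.7]
opening: 65.8
```

Run:
```python
from h import *
st(); goto(511,300,79)
cv2.imwrite("pics/s21.png",env.snapshot("scene")[:,:,::-1])
crop("pics/s21.png",390,195,90,80,8,"pics/s21c.png")
```

```text
t 41.58 pos [508.08 298.55  80.08] q6 0.5817281116053071 open 65.8 F [-8.13 -4.33  5.65] tilt [-0.01 -0.   -1.  ]
target (511, 300, 79) slide [-0.0017, 0.0011, 0.0028] twist [0.51, 0.0, 0.22] dist 3 jaw -4.1->-4.1
```

View pics/s21c.png

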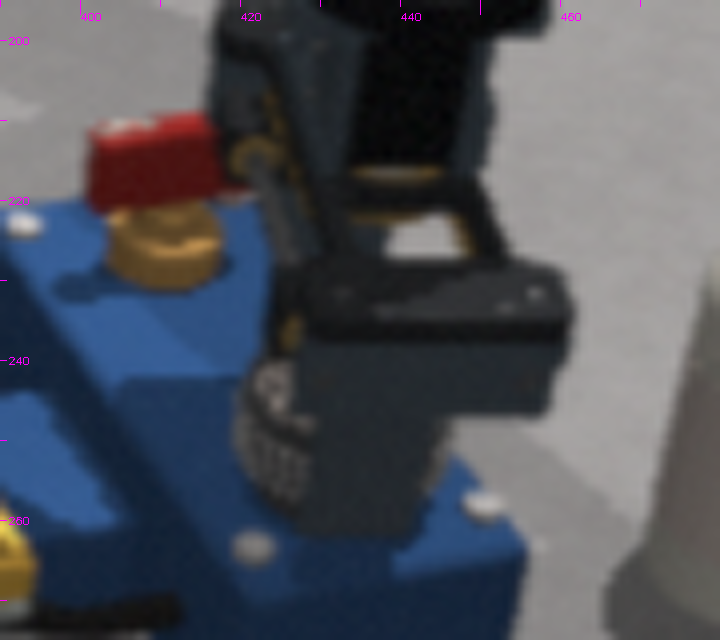

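The dial is hidden by the gripper, so I'll release and rise to check it.

Call:
apply_moves(
  moves=[
    {"slide": [0,0,0],"twist": [0,0,0],"claw": 0.075},
    {"slide": [0,0,0],"twist": [0,0,0],"claw": 0.0912},
    {"slide": [0,0,0],"twist": [0,0,0],"claw": 0.0912},
    {"slide": [0,0,0],"twist": [0,0,0],"claw": 0.0912},
    {"slide": [0,-0.03,0],"twist": [0,0,0],"claw": 0.0912},
    {"slide": [0,-0.07,0],"twist": [0,0,0],"claw": 0.0912},
    {"slide": [0,-0.11,0],"twist": [0,0,0],"claw": 0.0912},
    {"slide": [0,-0.15,0],"twist": [0.5,0,0.2],"claw": 0.0912},
    {"slide": [0,-0.15,0],"twist": [0.5,0,0.2],"claw": 0.0912},
    {"slide": [0,-0.15,0],"twist": [0.5,0,0.2],"claw": 0.0912},
  ],
)

```text
time_s: 42.47
eef_pos: [510.8, 299.8, 233.0]
ee_rot: [0.48, -0.517, 0.518, -0.484]
wrist_force: [0.0, -0.2, -1.1]
opening: 91.0
```

```bash
cat > dial.py <<'E'
from h import *
import sys
k=sys.argv[1]
st()
cv2.imwrite(f"pics/s{k}.png",env.snapshot("scene")[:,:,::-1])
crop(f"pics/s{k}.png",410,225,50,45,14,f"pics/s{k}c.png")
f=f"s{k}"; n="scene"; x0,y0,x1,y1=418,232,450,258
im=cv2.imread(f"pics/{f}.png").astype(int); sub=im[y0:y1,x0:x1]
w=np.clip(sub[:,:,2]-np.maximum(sub[:,:,1],sub[:,:,0])-40,0,None); yy,xx=np.mgrid[y0:y1,x0:x1]
u=((w*xx).sum()/w.sum(),(w*yy).sum()/w.sum()); p=onz(n,u,104)[:2]
d=p-[508.4,302.1]; print(n,u,w.sum(),p,np.linalg.norm(d),np.degrees(np.arctan2(d[1],d[0])))
E
python3 dial.py 22
```

```text
t 42.47 pos [510.83 299.84 233.02] q6 0.5835391820076486 open 91.0 F [ 0.01 -0.19 -1.11] tilt [ 0.01  0.   -1.  ]
scene (np.float64(428.3333333333333), np.float64(238.0)) 3 [480.5 297.3] 28.31202375929693 -170.23297589962752
```

View pics/s22c.png

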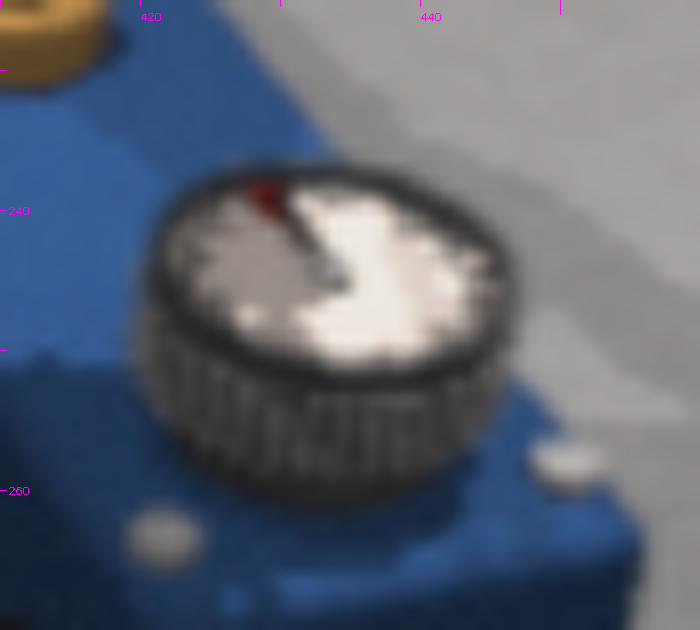

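The red mark at (429,239) sits a few degrees short of the pointer line. I'll move the arm aside and measure more precisely from both cameras.

```bash
python3 -c "
from h import *
st(); goto(430,60,290)"
```

```text
t 42.52 pos [509.62 299.13 230.53] q6 0.5835566510875919 open 91.2 F [ 0.23 -0.55 -0.6 ] tilt [ 0.  0. -1.]
target (430, 60, 290) slide [0.2442, -0.0596, -0.0621] twist [-0.06, 0.0, -0.02] dist 259 jaw -4.1->-4.1
```

Call:
apply_moves(
  moves=[
    {"slide": [0.244,-0.06,-0.062],"twist": [0,0,0],"claw": 0.0912},
    {"slide": [0.244,-0.06,-0.062],"twist": [0,0,0],"claw": 0.0912},
    {"slide": [0.244,-0.06,-0.062],"twist": [0,0,0],"claw": 0.0912},
    {"slide": [0.244,-0.06,-0.062],"twist": [0,0,0],"claw": 0.0912},
    {"slide": [0.244,-0.06,-0.062],"twist": [0,0,0],"claw": 0.0912},
    {"slide": [0.244,-0.06,-0.062],"twist": [0,0,0],"claw": 0.0912},
    {"slide": [0.244,-0.06,-0.062],"twist": [0,0,0],"claw": 0.0912},
    {"slide": [0.244,-0.06,-0.062],"twist": [0,0,0],"claw": 0.0912},
    {"slide": [0.244,-0.06,-0.062],"twist": [0,0,0],"claw": 0.0912},
    {"slide": [0.244,-0.06,-0.062],"twist": [0,0,0],"claw": 0.0912},
  ],
)

```text
time_s: 43.35
eef_pos: [430.2, 61.2, 289.0]
ee_rot: [-0.482, 0.518, -0.517, 0.482]
wrist_force: [-0.2, 0.5, -0.1]
opening: 91.3
```

```bash
cat > dial2.py <<'E'
from h import *
import sys
k=sys.argv[1]; out=[]
for n,(x,y) in(("top",(210,228)),("scene",(415,228))):
    im=np.mean([env.snapshot(n).astype(float) for _ in range(4)],0)[:,:,::-1].astype(np.uint8)
    cv2.imwrite(f"pics/{n}{k}.png",im)
    c=cv2.resize(im[y:y+33,x:x+33],None,fx=12,fy=12,interpolation=cv2.INTER_CUBIC); out.append(c)
    # predicted: axis, and directions at z=104
    a=np.radians(10.8); Rz=np.array([[np.cos(a),-np.sin(a)],[np.sin(a),np.cos(a)]])
    cen=np.array([482,55.5])+Rz@[75,235]; tip=cen+Rz@[-24,0]
    print(n,"pred centre, tip px",proj(n,[[*cen,104],[*tip,104]]).tolist(), "crop origin",(x,y))
cv2.imwrite(f"pics/d{k}.png",np.hstack(out))
E
python3 dial2.py 23
```

```text
top pred centre, tip px [[224.97167443665765, 242.46372478058504], [226.53319036677522, 251.2349029626308]] crop origin (210, 228)
scene pred centre, tip px [[432.65853784017213, 245.0754278265494], [428.54180219477416, 239.72464353713573]] crop origin (415, 228)
```

View pics/d23.png

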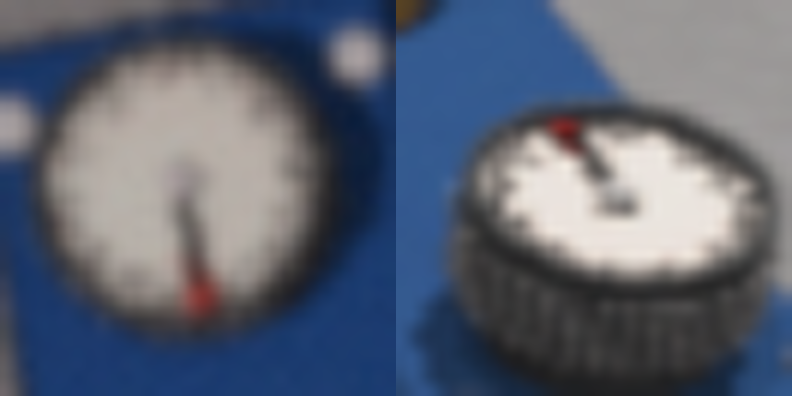

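In the top view, hub, pointer and red mark are collinear: (186,175), (195,245) and (202,297) in the crop. They agree with the predicted axis to about 3°, or roughly 1 mm, so no further turn is needed. Now a final overall check.

```bash
python3 -c "
from h import *
st()
crop('pics/top23.png',200,190,190,125,4,'pics/f1.png')"
```

```text
t 43.75 pos [430.26  60.66 290.15] q6 0.18448670805773199 open 91.3 F [ 1.05 -0.33 -0.37] tilt [ 0.  0. -1.]
```

View pics/scene23.png

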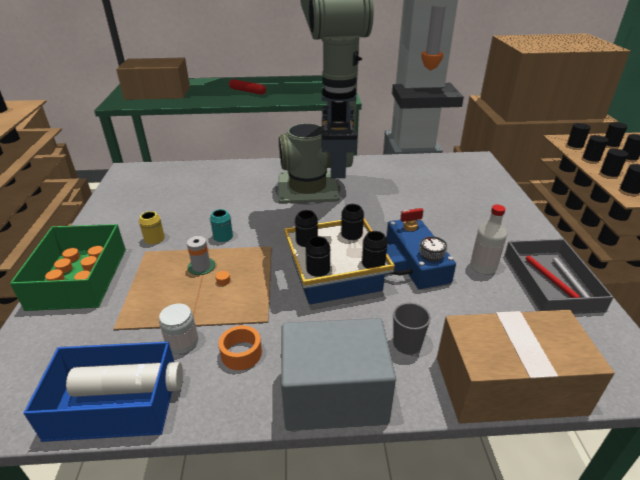

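View pics/f1.png

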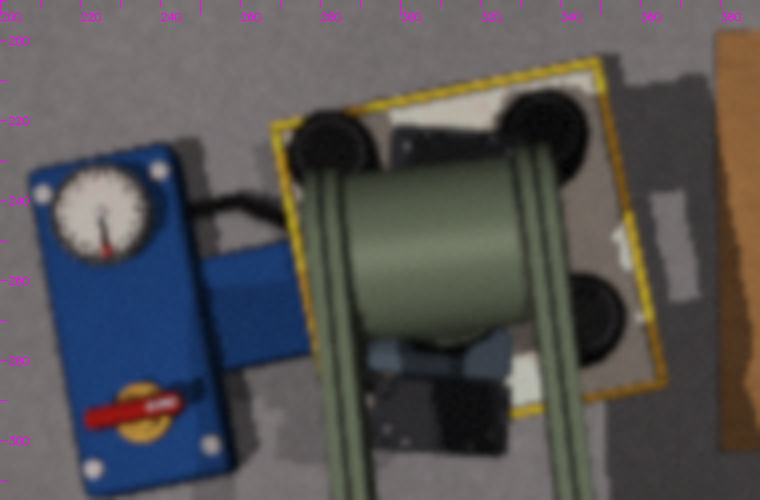

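The valve bar sits exactly where it started, the housings and gauge are upright, the bystanders haven't moved, and the arm is clear. Handing in.

```bash
python3 -c "
from h import *
print(env.sign_off())"
```

```text
the job is handed in; nothing more can be done
None
```

The job is done and was handed in at about 44 s of the 210 s allowed; `sign_off` reports no verdict.

**What I did**
- **Gauge and housings:** I stood the gauge on its mat and all four housings that were present on the tray.
- **Lowering:** I opened the valve in steps to about 0.93 rad. The tray sank at roughly 20 mm/s to its stop, and I shut the valve again.
- **Dial:** I turned the bezel about 69° clockwise to zero it.

**Last checks**
- **Tray:** it is down, with its rim corner within about 0.5 px of the predicted bottom position.
- **Valve:** the handle is back in its starting line, and I felt it reach the stop.
- **Zero mark:** it lies in line with the pointer to about 3°, roughly 1 mm.
- **Other things:** the gauge is upright on the mat, and nothing else on the table appears to have moved.

**What did not go as planned**
- **Knocked housing:** one housing was knocked about 2 cm aside while the tray sank. It is upright against the inside of the rim at about (72, 78) mm, within the ±90 mm limit, so I left it there.
- **First housing pick:** I held it about 10 mm higher and 5 mm off to the side of what I planned, because I read the pose while the arm was still moving. It was placed without trouble.
- **Zero mark reading:** one early picture suggested the mark was a few degrees short. Averaged pictures from both cameras did not bear that out, so I made no correction.

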